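# Close the casting mould on its guide pins

### The job

The resin casting has set: lift the olive bracket out of the open lower half of the mould and set it down in the white card tray. Then put the top half back the same way round (red corner marks together), lowering it gently and level onto the two guide pins until it sits fully home on the lower half, and swing both red-pegged keepers fully over it. Do not throw or drop the casting or the top half, and leave the spray can, bottle, paint pot and mug where they stand.

Things in the scene. Friction and masses are not known exactly. Their poses are not given: they have to be found in the camera images.
- mould: Open lower half of an aluminium casting mould, screwed to a plywood board (150 mm along x, 250 mm along y, 12 mm thick) that is fixed to the table. Origin: centre of the board's underside, on the table; z up; x points away from the robot at yaw 0, y is the long way. The lower half is 110 (x) x 160 (y) mm; its flat parting face is 36 mm above the origin. A 5 mm deep slot in it holds the casting (slot x -21.5..-6.5, y -47.5..45.5 mm). Red paint mark at its corner -x, -y.
- seat (a point): Centre of the parting face of the lower half (mould frame 0, 0, 36 mm), axes as the mould; the top half's underside comes to rest here, its origin on this point and its axes as the mould's.
- pin_a (a point): Tip of guide pin A, upright, 10 mm diameter, 38 mm tall above the parting face, bullet-nosed over the last 12 mm; at mould x -36, y -66 mm.
- pin_b (a point): Tip of guide pin B, same pin, at mould x +36, y +60 mm. The pins are not symmetric: the top half fits one way round only.
- top_half: Loose top half of the mould, aluminium, 110 (x) x 160 (y) x 24 mm (z), 0.44 to 0.72 kg, lying on the table the right way up, to the left or right of the mould with the card tray on the other side. (Behind the right-hand place a clear plastic lid, 190 mm high, stands upright on the table: an obstacle that belongs to the room.) Origin: centre of its underside. Two through bushes of 11.6 mm for the pins. Red paint mark at its corner -x, -y. It carries a black bridge handle.
- top_handle (a point): Centre of the bridge handle's bar on the top half (54 mm above its underside, over the centre of mass); bar 14 mm wide (along the top half's x), 14 mm tall, 104 mm long (along its y), 23 mm free beneath it between two posts 76 mm apart.
- bush_a (a point): Mouth of the bush for pin A on the top half's underside (top half x -36, y -66 mm).
- bush_b (a point): Mouth of the bush for pin B on the top half's underside (top half x +36, y +60 mm).
- keeper_left (a joint): Angle of the steel swing keeper at the mould's +y end, which turns about an upright post at mould x 0, y +98 mm, its underside 62 mm above the table (2 mm above the closed top half). 0 (its stop): nose lies squarely over the top half's place. It grows as its red peg swings towards the mould's -x side, to 1.75; its nose (40 mm long, 20 mm wide) blocks the top half's way down unless the angle is above 1.45. It stays where it is left (light friction).
- keeper_left_peg (a point): Middle of the upright red thumb peg on the left keeper's tail: 12 mm diameter, 26 mm tall, from 13 mm below this point (the keeper's upper face) to 13 mm above; 32 mm from the pivot, at mould (-32 sin(angle), 98 + 32 cos(angle)) mm.
- keeper_right (a joint): Angle of the like keeper at the mould's -y end, pivot at mould x 0, y -98 mm; 0 (its stop): nose over the top half's place; grows as its red peg swings towards the mould's -x side, to 1.75; clear of the top half's way above 1.45.
- keeper_right_peg (a point): Middle of the red thumb peg on the right keeper's tail, same size; at mould (-32 sin(angle), -98 - 32 cos(angle)) mm.
- casting: Olive bracket, the casting, 40 x 92 x 22 mm, about 12 g, lying in the lower half, axes as the mould's, origin at its underside centre, 31 mm above the table. Its main bar is x -20..-8, y -46..44, z 0..10 mm in its own frame and stands 5 mm proud of the parting face: grip it there across x near y -8. A tab (x -10..20, y 16..46, z 7..10) and an upright (x -20..-8, y -39..-35, up to z 22) are at its ends.
- kit_box: Open white card tray fixed on the table beside the mould, left or right, inside about 162 x 268 mm, walls 64 mm high (71 at most), floor 2 mm. A ribbed olive part on its rim and grey sprue parts inside are glued to it. Origin on its underside; inside spans x -73..89, y -134..134 mm in its frame.
- spray_can: Small olive spray can standing upright, 43 mm diameter, 121 mm tall; origin at its foot. Bystander.
- thinner_bottle: Square white bottle with green cap, 39 mm wide, 68 mm tall; origin at its foot. Bystander.
- paint_pot_4: White-lidded paint pot, 38 mm diameter, 42 mm tall; origin at its foot. Bystander.
- water_mug: Striped mug, 86 mm diameter, 120 mm over the handle, 90 mm tall; origin at its foot. Bystander.

How it is judged:
By the outcome, as a careful person would: the job done as asked, in the order asked, and still so for the second after the job is handed in, with the robot touching nothing.
It also fails if it takes over 72 s, if anything falls off the work surface, if the arm or the gripper's body presses on something with over 40 N, if the wrist force passes 120 N, or if a joint passes its speed limit or range.

### The arm

A 7-joint arm with a two-finger parallel gripper is mounted at the origin on a cart in front of the work surface, level with it; the furniture and walls round the work are solid. World frame = base frame: x ahead of the robot, y to its left, z up, the work surface at z = 0. Lengths are in m, angles in rad, forces in N, time in s.
With the tool pointing down it reaches from about 0.4 to 0.875 m from the base axis. Payload 19.3 kg.
Tool frame: the origin (TCP) lies at the very end of the fingers, on their centre line; the grasp point (between the pads) lies 19 mm behind it; z points along the fingers, y is the line along which they close (so a half turn about z gives the same grasp; the last joint's range is limited). The gripper opens to 85 mm and grips with 20 to 120 N. Pads are 22 mm wide; open, the fingers measure 114 mm over their backs; the gripper's body (76 mm by 85 mm) begins 54 mm behind the grasp point. The pads swing forward as they close: fully open they stand 13 mm farther back than shut.
Start: joints at [-1.34, 0.521, -0.036, 1.599, 0.021, 1.021, -0.113], TCP at [0.185, 0.597, 0.231] pointing down, gripper open.
Joint ranges: [-2.91, 2.91], [-0.3, 2.13], [-1.5, 1.42], [0.17, 2.43], [-1.26, 4.41], [0.16, 1.93], [-2.52, 2.52]. Speed limits (rad/s): [1.89, 1.89, 2.39, 2.39, 3.01, 3.01, 3.01].

### API

Orientations are given as [roll, pitch, yaw] about the fixed x, y, z axes, in that order (R = Rz(yaw) Ry(pitch) Rx(roll)).
In Python, from workcell import bot gives the robot as it stands. The module is installed in compiled form; this text tells all that it offers.
- The arm moves only by the tool apply_moves, never from a script. Its arguments are lists of equal length, an entry for each row: "claw": the finger opening in m, from 0 to 0.0854; "xyz": the shift along the tool's x, y, z in m, a list of three; "twist": the turn, a rotation vector about the tool's x, y, z in rad, a list of three. A call has 1 to 20 rows; each row shifts and turns the commanded pose from where the row before left it, along the tool's axes as they then stand; what a row does not reach is not made up. A row lasts 1/10 s, in which the tool goes at most 50 mm and 8.59 degrees, less where a joint would pass 70% of its speed; a pose out of reach is approached as far as the arm can. A call with a gripper value outside its range is refused whole. The fingers move at their own pace and stop on an object; "force" is the grip in N (left out, the last holds). Time passes only in rows, so rows that do not move let the fingers close. It gives the time, the measured TCP pose, the force, the opening and the grip force at its end, in the units of the state.
- bot.observe(): the state, without advancing time (a new reading comes with each control period).
- bot.grab_frame(name): name is "scene" or "top" or "wrist"; returns a dict with "img" (480x640x3 uint8, red, green, blue), "vfov" (degrees; the focal length in pixels is half the picture's height over the tangent of half this angle, whatever the lens; pixels are square), "cx", "cy" (the principal point, pixels), "view" (4x4, takes a point from world to camera coordinates). Camera axes: x right, y up, looking along -z (the intrinsics and any distortion apply to the point x, -y, -z); pixel columns grow to the right and rows downward; lengths in m; the calibration is good to about 2 mm. A picture is of the moment at which its call begins. There is no depth.
- bot.job_done(): hands the job in; it is judged then, once.
Trained networks look in the newest picture that a camera, given by its name, has taken for a name from the list of things; names that differ only in an ending like _2 or _b are one class to them, and where a whole thing is asked for, a point or a joint stands for the part that bears it (a point fixed in the world has none). Each returns a list of dicts, best first, with "score" (0 to 1); they miss things now and then, are a little off and sometimes report something else, mostly with a low value. They report only what shows in the picture. A call takes as long as a camera call.
- bot.find_in(camera, query): "position" ([x, y, z] in m, in world coordinates, good to about 4 mm: the middle of the surface that is visible of it).
The state is a dict: "clock": time; "qpos": joint angles; "qd": joint speeds; "joint_efforts": joint torques, N m; "position": TCP position; "tool_rot": TCP orientation; "force": force on the tool from outside, world axes, zero at the start; "moment": the same for the moment, N m; "grip_width": finger opening in m; "finger_force": force on a finger pad.
Only numpy, scipy, OpenCV 4.12 (cv2) and the standard library are available. Lean on these libraries where they do the work, as an engineer would, in place of code of your own. Each camera call takes 0.05 s, during which the arm holds its last target. There are 200 camera calls.

## Working session

There is one attempt and no reset: what is moved stays moved. The work goes in short steps, Python scripts to look and compute and a tool call to move; the robot and the scene stay as the last step left them, time stands still between calls to the robot, and variables do not carry over. Pictures are saved under pics/ and viewed, at most 13 in all, crops included, and the job is handed in when it is done.

Besides the shell and the picture viewer there is one more tool, called after "Emit:" as name(argument=value, ...) on one line, values as JSON. apply_moves: Moves the arm, as the interface text tells. Its arguments: {"type":"object","properties":{"claw":{"type":"array"},"xyz":{"type":"array"},"twist":{"type":"array"},"force":{"type":"number"}},"required":["claw","xyz","twist"]}

```bash
mkdir -p pics; cat > h.py <<'E'
import numpy as np, cv2
from workcell import bot
from scipy.spatial.transform import Rotation as R
def grab(n,fn=None):
    f=bot.grab_frame(n)
    if fn: cv2.imwrite('pics/'+fn,f['img'][:,:,::-1])
    return f
def proj(f,P):
    P=np.atleast_2d(P); c=(f['view']@np.c_[P,np.ones(len(P))].T).T
    F=240/np.tan(np.radians(f['vfov']/2))
    return np.c_[f['cx']+F*c[:,0]/-c[:,2], f['cy']-F*c[:,1]/-c[:,2]]
def ray(f,uv,z):
    F=240/np.tan(np.radians(f['vfov']/2))
    d=np.array([(uv[0]-f['cx'])/F,-(uv[1]-f['cy'])/F,-1]); V=f['view']
    o=-V[:3,:3].T@V[:3,3]; d=V[:3,:3].T@d
    return o+d*(z-o[2])/d[2]
E
python3 - <<'E'
from h import *
s=bot.observe(); print({k:np.round(v,3) for k,v in s.items()})
for c in ['top','scene']:
    f=grab(c,c+'0.png'); print(c,[k for k in f],f['vfov'],f['cx'],f['cy'],np.round(-f['view'][:3,:3].T@f['view'][:3,3],3))
    for k in f:
        if k not in('img','view','vfov','cx','cy'): print(k,f[k])
    for q in ['mould','pin_a','pin_b','top_half','top_handle','keeper_left_peg','keeper_right_peg','casting','kit_box','spray_can','thinner_bottle','paint_pot_4','water_mug']:
        print(q,[(np.round(r['position'],3).tolist(),round(r['score'],2)) for r in bot.find_in(c,q)][:3])
E
```

```text
{'clock': np.float64(0.0), 'qpos': array([-1.34 ,  0.522, -0.036,  1.6  ,  0.021,  1.021, -0.113]), 'qd': array([ 0.001, -0.   ,  0.001, -0.001,  0.   ,  0.   ,  0.001]), 'joint_efforts': array([-0.0000e+00, -9.2707e+01,  1.9800e+00, -3.6995e+01,  1.8000e-02,
        8.0000e-03, -0.0000e+00]), 'position': array([0.185, 0.597, 0.231]), 'tool_rot': array([-3.141,  0.   ,  2.841]), 'force': array([ 0.504, -0.404, -0.122]), 'moment': array([-0.01 , -0.016, -0.036]), 'finger_force': np.float64(0.0), 'grip_width': np.float64(0.085)}
top ['img', 'vfov', 'cx', 'cy', 'view'] 51.659098855175756 323.90749940982255 231.8630898403909 [ 0.402 -0.064  1.276]
mould [([0.594, -0.061, 0.038], 0.95)]
pin_a [([0.594, -0.062, 0.034], 0.68)]
pin_b [([0.594, -0.062, 0.034], 0.68)]
top_half [([0.445, 0.3, 0.025], 0.81), ([0.596, -0.058, 0.038], 0.17)]
top_handle [([0.444, 0.305, 0.022], 0.83)]
keeper_left_peg [([0.598, -0.058, 0.039], 0.59), ([0.564, 0.028, 0.068], 0.5)]
keeper_right_peg [([0.633, -0.152, 0.069], 0.63), ([0.599, -0.063, 0.037], 0.6)]
casting [([0.588, -0.037, 0.044], 0.62), ([0.444, 0.303, 
[... 513 characters left out ...]
 ([0.371, -0.111, 0.035], 0.44)]
pin_a [([0.57, -0.074, 0.027], 0.71)]
pin_b [([0.57, -0.074, 0.027], 0.71)]
top_half [([0.463, 0.255, 0.026], 0.61)]
top_handle [([0.46, 0.254, 0.023], 0.91)]
keeper_left_peg [([0.556, 0.015, 0.071], 0.66)]
keeper_right_peg [([0.624, -0.162, 0.074], 0.68), ([0.571, -0.071, 0.029], 0.35)]
casting [([0.587, -0.056, 0.037], 0.55), ([0.466, 0.255, 0.024], 0.21)]
kit_box [([0.491, -0.38, 0.023], 0.96), ([0.459, 0.25, 0.024], 0.28)]
spray_can [([0.357, 0.003, 0.073], 0.59)]
thinner_bottle [([0.762, 0.106, 0.029], 0.53)]
paint_pot_4 [([0.369, -0.111, 0.034], 0.69), ([0.49, -0.382, 0.022], 0.16)]
water_mug [([0.748, -0.06, 0.058], 0.87), ([0.461, 0.252, 0.026], 0.2)]
```

```bash
python3 - <<'E'
import cv2
i=cv2.imread('pics/top0.png'); cv2.imwrite('pics/top0b.png',cv2.resize(i,(800,600),interpolation=cv2.INTER_CUBIC))
E
```

```text
(no output)
```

View pics/top0b.png

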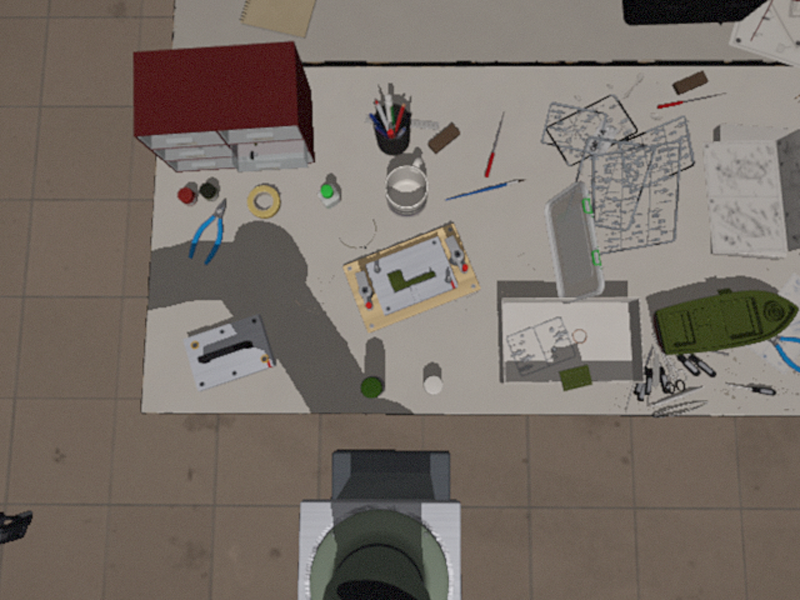

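View pics/scene0.png

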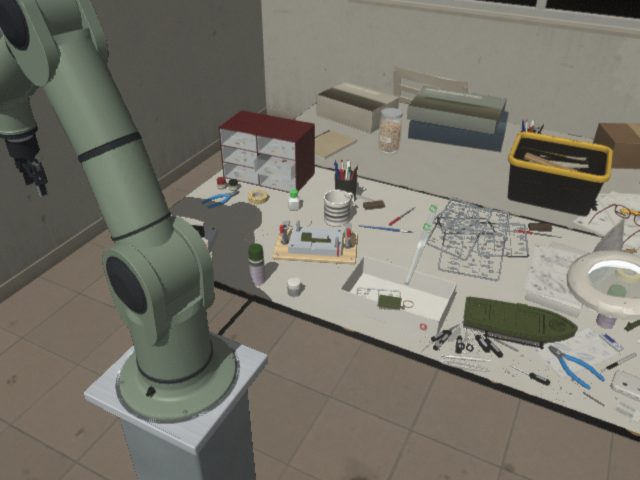

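The top view shows the mould at about (411,277), with its red mark on the right at (452,283). The top half is at (230,353) with its red mark lower right at (268,362), so both have roughly the same yaw of +0.3. The tray is on the right at (570,335), the can at (371,387), the pot at (433,384), the mug at (407,188) and the bottle at (328,192). The scene view agrees with this. Next I'll look from the wrist.

```bash
cat >> h.py <<'E'
def plan(tgt,yaw,n=None,noyaw=False):
    """rows from the measured pose to tgt, yaw (tool down); shift before twist in a row"""
    s=bot.observe(); p=np.array(s['position']); r,pi_,y=s['tool_rot']
    dy=(yaw-y+np.pi)%(2*np.pi)-np.pi; d=np.array(tgt)-p
    if n is None: n=int(np.ceil(max(np.linalg.norm(d)/.045,abs(dy)/.14,1)))
    print('n',n,'dyaw',round(dy,4),'d',np.round(d,4))
    for k in range(n):
        Q=R.from_euler('z',y+dy*k/n)*R.from_euler('x',np.pi)
        print(np.round(Q.inv().apply(d/n),4).tolist(),round(-dy/n,4))
E
python3 - <<'E'
from h import *
f=grab('wrist'); s=bot.observe(); V=f['view']
T=R.from_euler('xyz',s['tool_rot']); o=-V[:3,:3].T@V[:3,3]
print('cam in tool',T.inv().apply(o-s['position']),'look',T.inv().apply(-V[2,:3]),'up',T.inv().apply(V[1,:3]),f['vfov'],f['cx'],f['cy'])
plan([0.445,0.30,0.27],1.87)
E
```

```text
cam in tool [ 0.07201772  0.00127098 -0.14391384] look [-2.84740682e-01  7.69641694e-04  9.58604273e-01] up [ 9.58603914e-01 -9.52042432e-04  2.84741339e-01] 66.94331764815935 320.13731795275993 235.45296481020452
n 9 dyaw -0.9707 d [ 0.2598 -0.2969  0.0387]
[-0.0373, -0.023, -0.0043] 0.1079
[-0.0396, -0.0188, -0.0043] 0.1079
[-0.0414, -0.0144, -0.0043] 0.1079
[-0.0427, -0.0099, -0.0043] 0.1079
[-0.0435, -0.0052, -0.0043] 0.1079
[-0.0438, -0.0005, -0.0043] 0.1079
[-0.0436, 0.0042, -0.0043] 0.1079
[-0.0429, 0.0089, -0.0043] 0.1079
[-0.0417, 0.0134, -0.0043] 0.1079
```

Emit:
apply_moves(claw=[0.085, 0.085, 0.085, 0.085, 0.085, 0.085, 0.085, 0.085, 0.085, 0.085, 0.085], xyz=[[-0.0373, -0.023, -0.0043], [-0.0396, -0.0188, -0.0043], [-0.0414, -0.0144, -0.0043], [-0.0427, -0.0099, -0.0043], [-0.0435, -0.0052, -0.0043], [-0.0438, -0.0005, -0.0043], [-0.0436, 0.0042, -0.0043], [-0.0429, 0.0089, -0.0043], [-0.0417, 0.0134, -0.0043], [0, 0, 0], [0, 0, 0]], twist=[[0, 0, 0.108], [0, 0, 0.108], [0, 0, 0.108], [0, 0, 0.108], [0, 0, 0.108], [0, 0, 0.108], [0, 0, 0.108], [0, 0, 0.108], [0, 0, 0.108], [0, 0, 0], [0, 0, 0]])

```text
clock: 2.55
position: [0.4451, 0.2995, 0.2701]
tool_rot: [3.141, -0.0, 1.868]
force: [0.1, 1.0, -0.0]
grip_width: 0.0848
finger_force: 0.0
```

```bash
python3 - <<'E'
from h import *
s=bot.observe(); print(np.round(s['position'],4),np.round(s['tool_rot'],4),np.round(s['qd'],2))
f=grab('wrist','w1.png'); np.save('w1.npy',f,allow_pickle=True)
for q in ['top_half','top_handle','bush_a']: print(q,[(np.round(r['position'],3).tolist(),round(r['score'],2)) for r in bot.find_in('wrist',q)][:3])
# nominal overlay
plan([0.55,-0.02,0.29],1.87)
E
```

```text
[0.4451 0.2995 0.2701] [ 3.1413e+00 -1.0000e-04  1.8675e+00] [-0.03  0.   -0.03  0.   -0.   -0.    0.  ]
top_half [([0.446, 0.317, 0.022], 0.93)]
top_handle [([0.44, 0.316, 0.021], 0.78)]
bush_a [([0.442, 0.309, 0.023], 0.6)]
n 8 dyaw -0.001 d [ 0.106  -0.3209  0.0202]
[-0.0422, 0.0008, -0.0025] 0.0001
[-0.0422, 0.0008, -0.0025] 0.0001
[-0.0422, 0.0008, -0.0025] 0.0001
[-0.0422, 0.0008, -0.0025] 0.0001
[-0.0422, 0.0008, -0.0025] 0.0001
[-0.0422, 0.0008, -0.0025] 0.0001
[-0.0422, 0.0008, -0.0025] 0.0001
[-0.0422, 0.0008, -0.0025] 0.0001
```

View pics/w1.png

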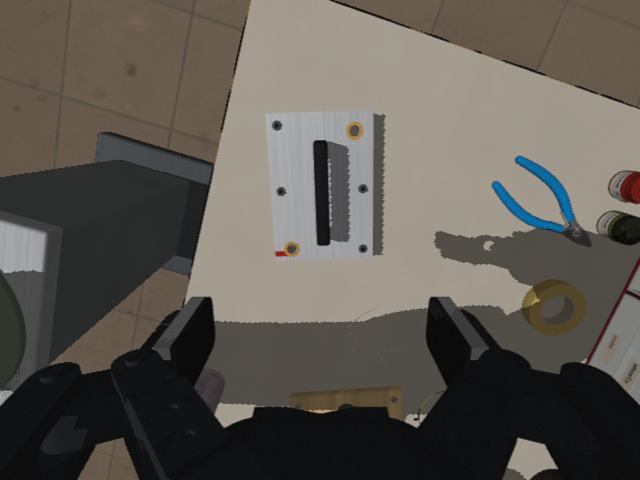

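The wrist view shows the top half upright: bush rings at (355,130) and (292,249), red mark at (281,254), handle bar along x≈321 from y 141 to 244. Next I'll measure its pose and move over the mould.

```bash
cat >> h.py <<'E'
def ringfit(f,uv,r=14):
    """centroid (hull-filled) of yellow brass ring near uv"""
    u,v=map(int,uv); c=f['img'][v-r:v+r,u-r:u+r]; h=cv2.cvtColor(np.ascontiguousarray(c),cv2.COLOR_RGB2HSV)
    m=((h[...,0]>14)&(h[...,0]<32)&(h[...,1]>70)).astype(np.uint8)
    p=cv2.findNonZero(m); e,w,a=cv2.fitEllipse(cv2.convexHull(p)) ; return np.array(e)+[u-r,v-r],w
E
python3 - <<'E'
from h import *
f=np.load('w1.npy',allow_pickle=True).item()
a,wa=ringfit(f,(292,249)); b,wb=ringfit(f,(355,130)); print(a,wa,b,wb)
A=ray(f,a,.024)[:2];B=ray(f,b,.024)[:2]; d=B-A
yaw=np.arctan2(d[1],d[0])-np.arctan2(126,72); print('len',np.hypot(*d),'exp',np.hypot(72,126),'yaw',yaw)
c,s=np.cos(yaw),np.sin(yaw); M=np.array([[c,-s],[s,c]])
o=(A+B)/2-M@[0,-.003]; print('origin',o)
W=lambda P:np.array([[*(M@np.array(p[:2])+o),p[2]] for p in P])
print('corners, bar ends',np.round(proj(f,W([[-.055,-.08,.024],[.055,-.08,.024],[.055,.08,.024],[-.055,.08,.024],[0,-.052,.061],[0,.052,.061]])),1))
plan([0.60,-0.055,0.29],1.87)
E
```

```text
[291.49909973 248.75152206] (14.497488975524902, 15.320188522338867) [354.5261507 130.3475647] (16.808631896972656, 17.531524658203125)
len 0.14568581239781192 exp 145.12063946937388 yaw 0.3317216758139083
origin [0.44500562 0.30921128]
corners, bar ends [[275.7 260.7]
 [371.9 257.6]
 [373.  109.5]
 [264.9 113.3]
 [323.3 246. ]
 [319.8 141.1]]
n 9 dyaw -0.001 d [ 0.156  -0.3559  0.0202]
[-0.0429, 0.0049, -0.0022] 0.0001
[-0.0429, 0.0049, -0.0022] 0.0001
[-0.0429, 0.0049, -0.0022] 0.0001
[-0.0429, 0.0049, -0.0022] 0.0001
[-0.0429, 0.0049, -0.0022] 0.0001
[-0.0429, 0.0049, -0.0022] 0.0001
[-0.0429, 0.0049, -0.0022] 0.0001
[-0.0429, 0.0049, -0.0022] 0.0001
[-0.0429, 0.0049, -0.0022] 0.0001
```

Emit:
apply_moves(claw=[0.085, 0.085, 0.085, 0.085, 0.085, 0.085, 0.085, 0.085, 0.085, 0.085, 0.085], xyz=[[-0.043, 0.005, -0.002], [-0.043, 0.005, -0.002], [-0.043, 0.005, -0.002], [-0.043, 0.005, -0.002], [-0.043, 0.005, -0.002], [-0.043, 0.005, -0.002], [-0.043, 0.005, -0.002], [-0.043, 0.005, -0.002], [-0.043, 0.005, -0.002], [0, 0, 0], [0, 0, 0]], twist=[[0, 0, 0], [0, 0, 0], [0, 0, 0], [0, 0, 0], [0, 0, 0], [0, 0, 0], [0, 0, 0], [0, 0, 0], [0, 0, 0], [0, 0, 0], [0, 0, 0]])

```text
clock: 3.85
position: [0.6014, -0.0567, 0.2876]
tool_rot: [-3.141, -0.0, 1.868]
force: [0.1, 0.3, -0.9]
grip_width: 0.0848
finger_force: 0.0
```

```bash
python3 - <<'E'
from h import *
s=bot.observe(); print(np.round(s['position'],4),np.round(s['tool_rot'],4),np.round(s['qd'],2))
f=grab('wrist','w2.png'); np.save('w2.npy',f,allow_pickle=True)
for q in ['mould','casting','keeper_left_peg','keeper_right_peg','pin_a']: print(q,[(np.round(r['position'],3).tolist(),round(r['score'],2)) for r in bot.find_in('wrist',q)][:3])
E
```

```text
[ 0.6014 -0.0567  0.2876] [-3.1410e+00 -3.0000e-04  1.8684e+00] [-0.04 -0.01 -0.02  0.01 -0.   -0.   -0.01]
mould [([0.601, -0.05, 0.036], 0.89)]
casting [([0.594, -0.038, 0.044], 0.73), ([0.6, -0.044, 0.035], 0.68)]
keeper_left_peg [([0.566, 0.029, 0.072], 0.97)]
keeper_right_peg [([0.634, -0.15, 0.068], 0.86)]
pin_a [([0.6, -0.045, 0.036], 0.82)]
```

View pics/w2.png

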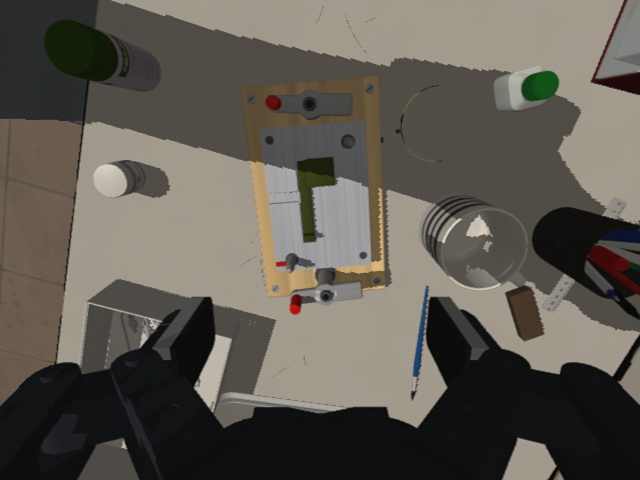

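Wrist view of the mould: pegs at (273,102) and (295,304), both on the -x side so both keepers are open. Pin B is near (348,141), pin A near (291,261), the casting at (308,200), and the red mark at (282,264). I'll zoom in for exact points.

```bash
python3 - <<'E'
import cv2,numpy as np
i=cv2.imread('pics/w2.png')[68:318,234:400]; b=cv2.resize(i,None,fx=2.4,fy=2.4,interpolation=cv2.INTER_CUBIC)
b=cv2.convertScaleAbs(b,alpha=1.3,beta=20); cv2.imwrite('pics/w2z.png',b)
E
```

```text
(no output)
```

View pics/w2z.png

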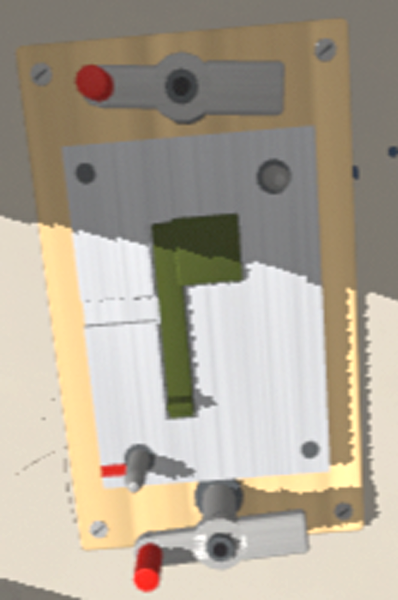

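```bash
python3 - <<'E'
from h import *
from scipy.optimize import least_squares
f=np.load('w2.npy',allow_pickle=True).item()
P={'b1':(-75,125,12,18,48),'b2':(75,125,12,348,18),'b3':(-75,-125,12,82,550),'b4':(75,-125,12,362,528),
'l1':(-55,80,36,64,148),'l2':(55,80,36,312,126),'l3':(-55,-80,36,102,487),'l4':(55,-80,36,329,470),'pb':(36,60,74,274,177),'pa':(-36,-66,74,132,487)}
A=np.array(list(P.values()),float); X=A[:,:3]/1000; uv=A[:,3:]/2.4+[234,68]
def W(p,X): return np.c_[X[:,:2]@R.from_euler('z',p[2]).as_matrix()[:2,:2].T+p[:2],X[:,2]]
res=lambda p:(proj(f,W(p,X))-uv).ravel()
r=least_squares(res,[.6,-.055,.33],loss='soft_l1'); print(r.x)
for k,e in zip(P,res(r.x).reshape(-1,2)): print(k,np.round(e,1))
M=R.from_euler('z',r.x[2]).as_matrix()[:2,:2]
for n,p in [('L peg top',(94,80)),('R peg top',(147,582))]:
    for z in (.096,.092):
        w=ray(f,np.array(p)/2.4+[234,68],z); m=M.T@(w[:2]-r.x[:2]); print(n,z,np.round(w,4),'mould',np.round(m,4), 'ang L',np.arctan2(-m[0],m[1]-.098),'R',np.arctan2(-m[0],-m[1]-.098))
for n,p,z in [('noseL mid',(282,88),.066),('noseR mid',(306,530),.066),('cast corner tab+x',(242,280),.041),('cast bar end -y',(180,415),.041),('bar -x edge mid',(163,340),.041)]:
    w=ray(f,np.array(p)/2.4+[234,68],z); print(n,np.round(M.T@(w[:2]-r.x[:2]),4))
E
```

```text
[ 0.60129111 -0.06018775  0.37902765]
b1 [-2.2 -0.9]
b2 [-0.2 -0.6]
b3 [-0.7  0.8]
b4 [0.8 1.3]
l1 [-1.2 -0.6]
l2 [ 0.6 -0.3]
l3 [0.4 0.1]
l4 [-0.2  0.2]
pb [2.2 1.2]
pa [0.1 0.1]
L peg top 0.096 [0.5354 0.0227 0.096 ] mould [-0.0306  0.1014] ang L 1.4597714049618078 R 2.9895209369655587
L peg top 0.092 [0.5348 0.0228 0.092 ] mould [-0.031   0.1017] ang L 1.4518197466830096 R 2.9874716231901393
R peg top 0.096 [ 0.6094 -0.1658  0.096 ] mould [-0.0315 -0.1011] ang L 2.9844887638729687 R 1.4722856417921875
R peg top 0.092 [ 0.6097 -0.1679  0.092 ] mould [-0.032  -0.1032] ang L 2.9837987750577644 R 1.4088925256937481
noseL mid [0.0397 0.0948]
noseR mid [ 0.04   -0.0965]
cast corner tab+x [0.0194 0.0163]
cast bar end -y [-0.014  -0.0447]
bar -x edge mid [-0.0185 -0.0082]
```

```bash
cat >> h.py <<'E'
def m2w(p,x,y): return np.array(p[:2])+R.from_euler('z',p[2]).as_matrix()[:2,:2]@[x,y]
E
python3 - <<'E'
from h import *
m=(.6013,-.0602,.379)
g=m2w(m,-.014,-.008); print('grip',g)
plan([*g,.19],1.950)
f=bot.grab_frame('top')
for n,p,z in [('tray in corner near-left',(502,380),.065),('nr',(641,380),.065),('far-left',(500,298),.065),('far-right',(637,298),.065),('lid a',(563,298),.0),('lid front right',(603,295),.19),('lid back right',(580,182),.19),('lid back left',(547,200),0),('free floor 1',(605,308),.002),('free floor 2',(630,370),.002),('ring',(580,337),.002)]:
    print(n,np.round(ray(f,np.array(p)*.8,z),3))
E
```

```text
grip [ 0.59125344 -0.07281216]
n 3 dyaw 0.0796 d [-0.01   -0.0172 -0.0981]
[-0.0045, -0.0049, 0.0327] -0.0265
[-0.0044, -0.005, 0.0327] -0.0265
[-0.0042, -0.0051, 0.0327] -0.0265
tray in corner near-left [ 0.392 -0.239  0.065]
nr [ 0.393 -0.506  0.065]
far-left [ 0.552 -0.237  0.065]
far-right [ 0.552 -0.506  0.065]
lid a [ 0.56  -0.377  0.   ]
lid front right [ 0.542 -0.401  0.19 ]
lid back right [ 0.748 -0.367  0.19 ]
lid back left [ 0.769 -0.349  0.   ]
free floor 1 [ 0.539 -0.462  0.002]
free floor 2 [ 0.413 -0.508  0.002]
ring [ 0.48  -0.409  0.002]
```

Emit:
apply_moves(claw=[0.04, 0.04, 0.04, 0.04, 0.04], xyz=[[-0.0045, -0.005, 0.0327], [-0.0044, -0.005, 0.0327], [-0.0042, -0.005, 0.0327], [0, 0, 0], [0, 0, 0]], twist=[[0, 0, -0.0265], [0, 0, -0.0265], [0, 0, -0.0265], [0, 0, 0], [0, 0, 0]], force=25)

```text
clock: 4.7
position: [0.5916, -0.0737, 0.1907]
tool_rot: [-3.142, 0.0, 1.948]
force: [0.3, 0.2, 0.7]
grip_width: 0.0406
finger_force: 0.0
```

```bash
python3 - <<'E'
from h import *
s=bot.observe(); print(np.round(s['position'],4),np.round(s['tool_rot'],4),np.round(s['qd'],2),s['grip_width'])
f=grab('wrist','w3.png'); np.save('w3.npy',f,allow_pickle=True)
m=(.6013,-.0602,.379)
for n,p in dict(pa=(-36,-66,74),pb=(36,60,74),l1=(-55,80,36),l2=(55,80,36),l3=(-55,-80,36),l4=(55,-80,36)).items():
    w=m2w(m,p[0]/1e3,p[1]/1e3); print(n,np.round(proj(f,[*w,p[2]/1e3]),1))
i=cv2.convertScaleAbs(cv2.imread('pics/w3.png'),alpha=1.3,beta=20)[:400,180:480]
cv2.imwrite('pics/w3z.png',cv2.resize(i,None,fx=1.5,fy=1.5,interpolation=cv2.INTER_CUBIC))
E
```

```text
[ 0.5916 -0.0737  0.1907] [-3.1416  0.      1.9475] [-0.01 -0.02  0.01 -0.02 -0.    0.    0.  ] 0.04056824092834612
pa [[290.7 299.6]]
pb [[390.4 134. ]]
l1 [[265.5 106.6]]
l2 [[407.2 106.5]]
l3 [[273.3 294.6]]
l4 [[395.3 294.5]]
```

View pics/w3z.png

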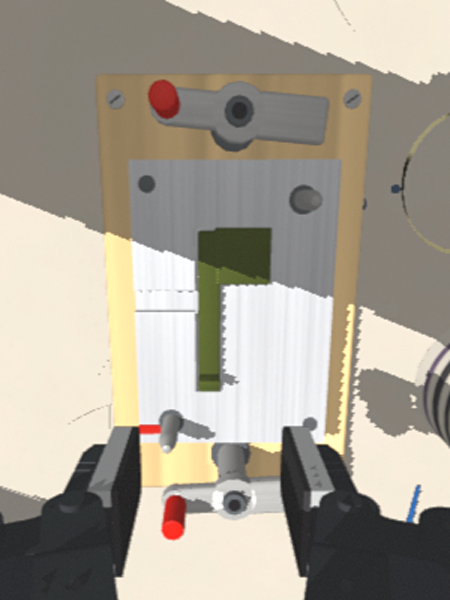

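The overlay matches to about 1 px: pin tips at (290.7,300) and (390.7,133.5), plate corners as predicted. So the mould pose is (0.6013, -0.0602, yaw 0.379). The left keeper is tilted about 0.13 rad short of square (≈1.44), so I'll open both keepers further later. Now I'll grip the casting.

Emit:
apply_moves(claw=[0.028, 0.028, 0.028, 0.028, 0.028, 0.028, 0.028], xyz=[[0.001, 0, 0.04], [0, 0, 0.04], [0, 0, 0.04], [0, 0, 0.016], [0, 0, 0.01], [0, 0, 0.007], [0, 0, 0]], twist=[[0, 0, 0], [0, 0, 0], [0, 0, 0], [0, 0, 0], [0, 0, 0], [0, 0, 0], [0, 0, 0]])

```text
clock: 5.45
position: [0.5916, -0.073, 0.0377]
tool_rot: [3.141, 0.0, 1.948]
force: [0.2, 0.1, 0.5]
grip_width: 0.0276
finger_force: 0.0
```

Emit:
apply_moves(claw=[0.028, 0.0, 0.0, 0.0, 0.0, 0.0, 0.0], xyz=[[0, 0, 0], [0, 0, 0], [0, 0, 0], [0, 0, 0], [0, 0, 0], [0, 0, 0], [0, 0, 0]], twist=[[0, 0, 0], [0, 0, 0], [0, 0, 0], [0, 0, 0], [0, 0, 0], [0, 0, 0], [0, 0, 0]], force=25)

```text
clock: 6.15
position: [0.5915, -0.073, 0.0379]
tool_rot: [3.14, 0.0, 1.948]
force: [-2.4, 0.6, 8.9]
grip_width: 0.011
finger_force: 25.6
```

Emit:
apply_moves(claw=[0, 0, 0, 0, 0, 0, 0, 0, 0, 0, 0], xyz=[[0, 0, -0.005], [0, 0, -0.01], [0, 0, -0.015], [0, 0, -0.02], [0, 0, -0.03], [0, 0, -0.04], [0, 0, -0.04], [0, 0, -0.04], [0, 0, -0.03], [0, 0, -0.02], [0, 0, 0]], twist=[[0, 0, 0], [0, 0, 0], [0, 0, 0], [0, 0, 0], [0, 0, 0], [0, 0, 0], [0, 0, 0], [0, 0, 0], [0, 0, 0], [0, 0, 0], [0, 0, 0]])

```text
clock: 7.25
position: [0.5917, -0.0734, 0.291]
tool_rot: [3.137, 0.002, 1.948]
force: [-0.2, -0.1, -0.9]
grip_width: 0.011
finger_force: 24.7
```

```bash
python3 - <<'E'
from h import *
s=bot.observe(); print(np.round(s['position'],4),s['grip_width'],s['finger_force'],np.round(s['force'],2),np.round(s['qpos'],2))
print([(np.round(r['position'],3).tolist(),round(r['score'],2)) for r in bot.find_in('top','casting')][:3])
plan([.462,-.30,.30],0.9)
E
```

```text
[ 0.5917 -0.0734  0.291 ] 0.011040490239005149 24.72241848707199 [-0.2  -0.1  -0.86] [-0.25  0.44  0.39  1.63 -0.18  1.11  0.57]
[([0.44, 0.304, 0.023], 0.62), ([0.601, -0.15, 0.012], 0.28), ([0.638, -0.15, 0.067], 0.22)]
n 8 dyaw -1.0481 d [-0.1292 -0.2268  0.0109]
[-0.0204, -0.0255, -0.0014] 0.131
[-0.0236, -0.0226, -0.0014] 0.131
[-0.0263, -0.0193, -0.0014] 0.131
[-0.0286, -0.0157, -0.0014] 0.131
[-0.0304, -0.0118, -0.0014] 0.131
[-0.0317, -0.0078, -0.0014] 0.131
[-0.0324, -0.0035, -0.0014] 0.131
[-0.0326, 0.0007, -0.0014] 0.131
```

```bash
python3 - <<'E'
from h import *
plan([.462,-.46,.28],-0.15,15)
E
```

```text
n 15 dyaw -2.0981 d [-0.1292 -0.3868 -0.0091]
[-0.0208, -0.0175, 0.0006] 0.1399
[-0.023, -0.0144, 0.0006] 0.1399
[-0.0248, -0.0111, 0.0006] 0.1399
[-0.0261, -0.0075, 0.0006] 0.1399
[-0.0269, -0.0038, 0.0006] 0.1399
[-0.0272, -0.0, 0.0006] 0.1399
[-0.0269, 0.0038, 0.0006] 0.1399
[-0.0261, 0.0075, 0.0006] 0.1399
[-0.0248, 0.0111, 0.0006] 0.1399
[-0.023, 0.0144, 0.0006] 0.1399
[-0.0208, 0.0175, 0.0006] 0.1399
[-0.0182, 0.0202, 0.0006] 0.1399
[-0.0152, 0.0226, 0.0006] 0.1399
[-0.0119, 0.0245, 0.0006] 0.1399
[-0.0083, 0.0259, 0.0006] 0.1399
```

Emit:
apply_moves(claw=[0, 0, 0, 0, 0, 0, 0, 0, 0, 0, 0, 0, 0, 0, 0, 0, 0], xyz=[[-0.021, -0.0175, 0], [-0.023, -0.0145, 0], [-0.025, -0.011, 0], [-0.026, -0.0075, 0], [-0.027, -0.004, 0], [-0.027, 0, 0], [-0.027, 0.004, 0], [-0.026, 0.0075, 0], [-0.025, 0.011, 0], [-0.023, 0.0145, 0], [-0.021, 0.0175, 0], [-0.018, 0.02, 0], [-0.015, 0.0225, 0], [-0.012, 0.0245, 0], [-0.008, 0.026, 0], [0, 0, 0], [0, 0, 0]], twist=[[0, 0, 0.14], [0, 0, 0.14], [0, 0, 0.14], [0, 0, 0.14], [0, 0, 0.14], [0, 0, 0.14], [0, 0, 0.14], [0, 0, 0.14], [0, 0, 0.14], [0, 0, 0.14], [0, 0, 0.14], [0, 0, 0.14], [0, 0, 0.14], [0, 0, 0.14], [0, 0, 0.14], [0, 0, 0], [0, 0, 0]])

```text
clock: 9.0
position: [0.4613, -0.4599, 0.2863]
tool_rot: [-3.141, 0.001, -0.152]
force: [0.2, -0.2, -0.6]
grip_width: 0.0108
finger_force: 24.7
```

```bash
python3 - <<'E'
from h import *
s=bot.observe(); print(np.round(s['position'],4),np.round(s['tool_rot'],4),s['grip_width'],np.round(s['qpos'],2))
f=grab('wrist','w4.png')
for n,z in (('floor',.002),('rim',.064)):
  print(n,[np.round(proj(f,[x,y,z])[0]).tolist() for x,y in((.392,-.506),(.392,-.239),(.552,-.239),(.552,-.506))])
print('grip floor',proj(f,[.462,-.46,.002]))
E
```

```text
[ 0.4613 -0.4599  0.2863] [-3.1411e+00  1.2000e-03 -1.5200e-01] 0.010815619787326517 [ 0.17  0.68  0.91  1.49 -0.55  1.24 -0.57]
floor [[367.0, 241.0], [157.0, 271.0], [119.0, 142.0], [350.0, 105.0]]
rim [[374.0, 258.0], [133.0, 292.0], [85.0, 145.0], [355.0, 101.0]]
grip floor [[321.35017102 190.89761227]]
```

View pics/w4.png

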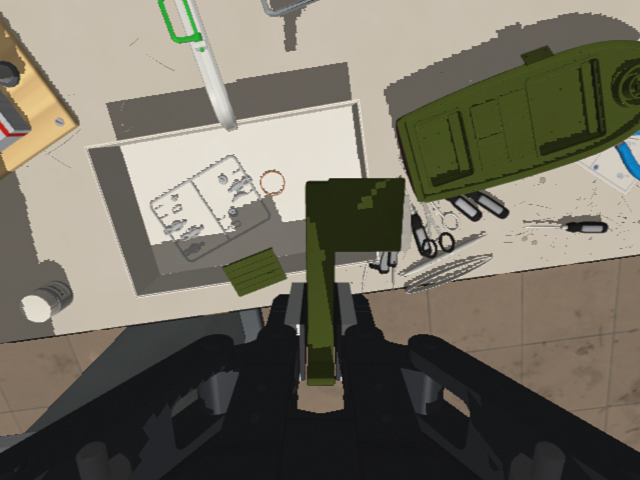

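The tray floor is clear at (290–355, 110–240). The sprue is at (150–270, 150–260) and the lid's end at (230,128). The casting is held straight. I'll square the yaw, shift 10 mm and go down.

Emit:
apply_moves(claw=[0, 0, 0, 0, 0, 0, 0, 0, 0, 0], xyz=[[0, -0.01, 0], [0, 0, 0.02], [0, 0, 0.04], [0, 0, 0.045], [0, 0, 0.045], [0, 0, 0.04], [0, 0, 0.03], [0, 0, 0.02], [0, 0, 0.01], [0, 0, 0]], twist=[[0, 0, -0.14], [0, 0, 0], [0, 0, 0], [0, 0, 0], [0, 0, 0], [0, 0, 0], [0, 0, 0], [0, 0, 0], [0, 0, 0], [0, 0, 0]])

```text
clock: 10.05
position: [0.4635, -0.449, 0.0362]
tool_rot: [-3.14, 0.001, -0.01]
force: [1.0, -0.8, -0.1]
grip_width: 0.0113
finger_force: 24.7
```

Emit:
apply_moves(claw=[0, 0, 0, 0, 0, 0, 0], xyz=[[0, 0, 0.01], [0, 0, 0.006], [0, 0, 0.004], [0, 0, 0.003], [0, 0, 0.002], [0, 0, 0.001], [0, 0, 0]], twist=[[0, 0, 0], [0, 0, 0], [0, 0, 0], [0, 0, 0], [0, 0, 0], [0, 0, 0], [0, 0, 0]])

```text
clock: 10.75
position: [0.4634, -0.45, 0.0109]
tool_rot: [3.142, 0.0, -0.012]
force: [0.2, -0.1, -1.1]
grip_width: 0.0104
finger_force: 24.7
```

Emit:
apply_moves(claw=[0, 0, 0, 0.02, 0.03, 0.035, 0.035, 0.035], xyz=[[0, 0, 0.001], [0, 0, 0.001], [0, 0, 0], [0, 0, 0], [0, 0, 0], [0, 0, 0], [0, 0, 0], [0, 0, 0]], twist=[[0, 0, 0], [0, 0, 0], [0, 0, 0], [0, 0, 0], [0, 0, 0], [0, 0, 0], [0, 0, 0], [0, 0, 0]])

```text
clock: 11.55
position: [0.4634, -0.45, 0.0089]
tool_rot: [3.142, 0.0, -0.012]
force: [0.5, -0.4, 0.8]
grip_width: 0.0351
finger_force: 0.0
```

Emit:
apply_moves(claw=[0.035, 0.035, 0.035, 0.035, 0.035, 0.035, 0.035, 0.035], xyz=[[0, 0, -0.01], [0, 0, -0.025], [0, 0, -0.04], [0, 0, -0.045], [0, 0, -0.045], [0, 0, -0.045], [0, 0, -0.03], [0, 0, 0]], twist=[[0, 0, 0], [0, 0, 0], [0, 0, 0], [0, 0, 0], [0, 0, 0], [0, 0, 0], [0, 0, 0], [0, 0, 0]])

```text
clock: 12.35
position: [0.4639, -0.4514, 0.2539]
tool_rot: [3.138, -0.005, -0.012]
force: [-0.9, -0.7, 0.4]
grip_width: 0.0352
finger_force: 0.0
```

```bash
python3 - <<'E'
from h import *
s=bot.observe(); print(np.round(s['position'],4),np.round(s['tool_rot'],4))
f=grab('wrist','w5.png'); c=f['img'][60:330,100:420]
h=cv2.cvtColor(np.ascontiguousarray(c),cv2.COLOR_RGB2HSV)
m=((h[...,0]>28)&(h[...,0]<45)&(h[...,1]>120)).astype(np.uint8)
n,l,st,ce=cv2.connectedComponentsWithStats(m)
for k in range(1,n):
    if st[k,4]>150: print(st[k],np.round(ray(f,ce[k]+[100,60],.01),3), 'box',np.round(ray(f,st[k,:2]+[100,60],.01),3),np.round(ray(f,st[k,:2]+st[k,2:4]+[100,60],.01),3))
print([(np.round(r['position'],3).tolist(),round(r['score'],2)) for r in bot.find_in('wrist','casting')][:3])
m=(.6013,-.0602,.379)
# push right peg: stand on the -y... print peg positions at angles
for a in (1.45,1.5,1.7):
    print(a,'R peg',np.round(m2w(m,-.032*np.sin(a),-.098-.032*np.cos(a)),4),'L peg',np.round(m2w(m,-.032*np.sin(a),.098+.032*np.cos(a)),4))
E
```

```text
[ 0.4639 -0.4514  0.2539] [ 3.1377 -0.0048 -0.0121]
[ 213   89   36   85 1469] [ 0.488 -0.458  0.01 ] box [ 0.517 -0.444  0.01 ] [ 0.425 -0.483  0.01 ]
[ 112  195   66   47 1852] [ 0.374 -0.362  0.01 ] box [ 0.402 -0.328  0.01 ] [ 0.342 -0.4    0.01 ]
[([0.497, -0.45, 0.013], 0.6)]
1.45 R peg [ 0.6095 -0.1666] L peg [0.5341 0.0227]
1.5 R peg [ 0.6087 -0.1652] L peg [0.5345 0.0211]
1.7 R peg [ 0.6066 -0.1592] L peg [0.5371 0.0153]
```

The casting lies flat in the tray (x 0.425–0.517, y -0.444–-0.483). Next, open the keepers fully, right one first.

```bash
python3 - <<'E'
from h import *
m=(.6013,-.0602,.379)
plan([*m2w(m,-.032,-.133),.24],1.95,15)
E
```

```text
n 15 dyaw 1.9617 d [ 0.1574  0.2543 -0.0096]
[0.0103, -0.0171, 0.0006] -0.1308
[0.0124, -0.0156, 0.0006] -0.1308
[0.0144, -0.0138, 0.0006] -0.1308
[0.016, -0.0118, 0.0006] -0.1308
[0.0174, -0.0096, 0.0006] -0.1308
[0.0186, -0.0073, 0.0006] -0.1308
[0.0193, -0.0048, 0.0006] -0.1308
[0.0198, -0.0022, 0.0006] -0.1308
[0.0199, 0.0004, 0.0006] -0.1308
[0.0197, 0.003, 0.0006] -0.1308
[0.0192, 0.0055, 0.0006] -0.1308
[0.0183, 0.008, 0.0006] -0.1308
[0.0171, 0.0103, 0.0006] -0.1308
[0.0156, 0.0124, 0.0006] -0.1308
[0.0139, 0.0143, 0.0006] -0.1308
```

Emit:
apply_moves(claw=[0, 0, 0, 0, 0, 0, 0, 0, 0, 0, 0, 0, 0, 0, 0, 0], xyz=[[0.0103, -0.0171, 0], [0.0124, -0.0156, 0], [0.0144, -0.0138, 0], [0.016, -0.0118, 0], [0.0174, -0.0096, 0], [0.0186, -0.0073, 0], [0.0193, -0.0048, 0], [0.0198, -0.0022, 0], [0.0199, 0.0004, 0], [0.0197, 0.003, 0], [0.0192, 0.0055, 0], [0.0183, 0.008, 0], [0.0171, 0.0103, 0], [0.0156, 0.0124, 0], [0.0139, 0.0143, 0], [0, 0, 0]], twist=[[0, 0, -0.131], [0, 0, -0.131], [0, 0, -0.131], [0, 0, -0.131], [0, 0, -0.131], [0, 0, -0.131], [0, 0, -0.131], [0, 0, -0.131], [0, 0, -0.131], [0, 0, -0.131], [0, 0, -0.131], [0, 0, -0.131], [0, 0, -0.131], [0, 0, -0.131], [0, 0, -0.131], [0, 0, 0]])

```text
clock: 14.05
position: [0.6213, -0.1925, 0.2474]
tool_rot: [-3.141, -0.002, 1.961]
force: [-0.8, -0.3, 0.2]
grip_width: 0.0001
finger_force: 0.0
```

```bash
python3 - <<'E'
from h import *
s=bot.observe(); print(np.round(s['position'],4),np.round(s['tool_rot'],4))
m=(.6013,-.0602,.379)
plan([*m2w(m,-.032,-.133),.08],1.95,4)
f=grab('wrist'); c=f['img']; h=cv2.cvtColor(c,cv2.COLOR_RGB2HSV)
k=(((h[...,0]<6)|(h[...,0]>174))&(h[...,1]>180)&(h[...,2]>100)).astype(np.uint8)
n,l,st,ce=cv2.connectedComponentsWithStats(k)
M=R.from_euler('z',m[2]).as_matrix()[:2,:2]
for j in range(1,n):
    if st[j,4]>40: w=ray(f,ce[j],.081); print(st[j],'mould',np.round(M.T@(w[:2]-m[:2]),4))
E
```

```text
[ 0.6213 -0.1925  0.2474] [-3.1409e+00 -2.4000e-03  1.9610e+00]
n 4 dyaw -0.011 d [-0.0005 -0.0031 -0.1674]
[-0.0007, -0.0004, 0.0419] 0.0028
[-0.0007, -0.0004, 0.0419] 0.0028
[-0.0007, -0.0004, 0.0419] 0.0028
[-0.0007, -0.0004, 0.0419] 0.0028
[294 141  16   5  70] mould [-0.0462 -0.0691]
[311 174  13  15 154] mould [-0.0324 -0.1008]
[467 283  37  30 259] mould [ 0.1262 -0.2072]
```

Emit:
apply_moves(claw=[0, 0, 0, 0, 0, 0, 0, 0, 0, 0, 0, 0, 0, 0, 0, 0, 0, 0], xyz=[[-0.003, -0.002, 0.04], [0, 0, 0.045], [0, 0, 0.045], [0, 0, 0.037], [0, 0, 0], [0.004, 0, 0], [0.004, 0, 0], [0.004, 0, 0], [0.004, 0, 0], [0.003, 0, 0], [0.0025, 0, 0], [0, 0, 0], [-0.008, 0, 0], [-0.01, 0, 0], [0, 0, -0.03], [0, 0, -0.045], [0, 0, -0.045], [0, 0, 0]], twist=[[0, 0, 0.011], [0, 0, 0], [0, 0, 0], [0, 0, 0], [0, 0, 0], [0, 0, 0], [0, 0, 0], [0, 0, 0], [0, 0, 0], [0, 0, 0], [0, 0, 0], [0, 0, 0], [0, 0, 0], [0, 0, 0], [0, 0, 0], [0, 0, 0], [0, 0, 0], [0, 0, 0]])

```text
clock: 15.9
position: [0.6209, -0.1982, 0.208]
tool_rot: [3.135, 0.005, 1.941]
force: [0.2, 0.5, 0.1]
grip_width: 0.0003
finger_force: 0.0
```

```bash
cat >> h.py <<'E'
m=(.6013,-.0602,.379); MM=R.from_euler('z',m[2]).as_matrix()[:2,:2]
def pegs(f):
    h=cv2.cvtColor(f['img'],cv2.COLOR_RGB2HSV)
    k=(((h[...,0]<6)|(h[...,0]>174))&(h[...,1]>180)&(h[...,2]>100)).astype(np.uint8)
    n,l,st,ce=cv2.connectedComponentsWithStats(k)
    for j in range(1,n):
        if st[j,4]>40: w=ray(f,ce[j],.081); print(st[j],'mould',np.round(MM.T@(w[:2]-m[:2]),4))
E
python3 - <<'E'
from h import *
s=bot.observe(); print(np.round(s['position'],4),np.round(s['tool_rot'],4))
pegs(grab('wrist'))
plan([*m2w(m,-.032,.133),.19],1.95,7)
E
```

```text
[ 0.6209 -0.1982  0.208 ] [3.1349 0.0052 1.9409]
[290 135  18   6  92] mould [-0.0464 -0.0695]
[310 167  16  19 216] mould [-0.0324 -0.0976]
n 7 dyaw 0.0087 d [-0.0975  0.249  -0.015 ]
[0.0382, -0.0001, 0.0021] -0.0012
[0.0382, -0.0001, 0.0021] -0.0012
[0.0382, -0.0, 0.0021] -0.0012
[0.0382, 0.0, 0.0021] -0.0012
[0.0382, 0.0001, 0.0021] -0.0012
[0.0382, 0.0001, 0.0021] -0.0012
[0.0382, 0.0002, 0.0021] -0.0012
```

Emit:
apply_moves(claw=[0, 0, 0, 0, 0, 0, 0, 0, 0, 0, 0, 0], xyz=[[0.038, 0, 0], [0.038, 0, 0], [0.038, 0, 0], [0.038, 0, 0], [0.038, 0, 0], [0.038, 0, 0.01], [0.0395, 0, 0.03], [0, 0, 0.04], [0, 0, 0.03], [0, 0, 0.014], [0, 0, 0], [0, 0, 0]], twist=[[0, 0, -0.009], [0, 0, 0], [0, 0, 0], [0, 0, 0], [0, 0, 0], [0, 0, 0], [0, 0, 0], [0, 0, 0], [0, 0, 0], [0, 0, 0], [0, 0, 0], [0, 0, 0]])

```text
clock: 17.15
position: [0.52, 0.0521, 0.0785]
tool_rot: [3.141, 0.0, 1.95]
force: [-0.0, 1.2, 0.8]
grip_width: -0.0002
finger_force: 0.0
```

```bash
python3 - <<'E'
from h import *
s=bot.observe(); print(np.round(s['position'],4),np.round(s['tool_rot'],4),'mould',MM.T@(s['position'][:2]-np.array(m[:2])))
pegs(grab('wrist'))
E
```

```text
[0.52   0.0521 0.0785] [3.1413e+00 3.0000e-04 1.9503e+00] mould [-0.03396815  0.13435365]
[315 383  12  22 219] mould [-0.0326  0.0882]
```

Emit:
apply_moves(claw=[0, 0, 0, 0, 0, 0, 0, 0, 0, 0, 0, 0, 0], xyz=[[-0.006, 0, 0], [-0.005, 0, 0], [-0.004, 0, 0], [-0.004, 0, 0], [-0.004, 0, 0], [-0.0025, 0, 0], [0, 0, 0], [0.008, 0, 0], [0.01, 0, 0], [0, 0, -0.04], [0, 0, -0.045], [0, 0, -0.045], [0, 0, 0]], twist=[[0, 0, 0], [0, 0, 0], [0, 0, 0], [0, 0, 0], [0, 0, 0], [0, 0, 0], [0, 0, 0], [0, 0, 0], [0, 0, 0], [0, 0, 0], [0, 0, 0], [0, 0, 0], [0, 0, 0]])

```text
clock: 18.5
position: [0.5242, 0.047, 0.2129]
tool_rot: [3.134, 0.001, 1.952]
force: [0.5, 0.0, -1.4]
grip_width: -0.0002
finger_force: 0.0
```

```bash
python3 - <<'E'
from h import *
s=bot.observe(); print(np.round(s['position'],4),np.round(s['tool_rot'],4))
pegs(grab('wrist'))
plan([.445,.3092,.20],.332+np.pi/2,7)
E
```

```text
[0.5242 0.047  0.2129] [3.134e+00 7.000e-04 1.952e+00]
[312 268  13  12 129] mould [-0.0314  0.0867]
n 7 dyaw -0.0497 d [-0.0781  0.2621 -0.0103]
[0.0389, 0.0036, 0.0015] 0.0071
[0.0389, 0.0033, 0.0015] 0.0071
[0.039, 0.003, 0.0015] 0.0071
[0.039, 0.0028, 0.0015] 0.0071
[0.039, 0.0025, 0.0015] 0.0071
[0.039, 0.0022, 0.0015] 0.0071
[0.039, 0.0019, 0.0015] 0.0071
```

Emit:
apply_moves(claw=[0.045, 0.045, 0.045, 0.045, 0.045, 0.045, 0.045, 0.045, 0.045], xyz=[[0.0389, 0.0036, 0.0015], [0.0389, 0.0033, 0.0015], [0.039, 0.003, 0.0015], [0.039, 0.0028, 0.0015], [0.039, 0.0025, 0.0015], [0.039, 0.0022, 0.0015], [0.039, 0.0019, 0.0015], [0, 0, 0], [0, 0, 0]], twist=[[0, 0, 0.007], [0, 0, 0.007], [0, 0, 0.007], [0, 0, 0.007], [0, 0, 0.007], [0, 0, 0.007], [0, 0, 0.007], [0, 0, 0], [0, 0, 0]])

```text
clock: 19.45
position: [0.4431, 0.3086, 0.1963]
tool_rot: [-3.14, 0.001, 1.905]
force: [0.8, -0.9, 0.5]
grip_width: 0.0448
finger_force: 0.0
```

```bash
cat >> h.py <<'E'
def tophalf(f,zt,p0=(.445,.3092,.332),z0=None):
    """top-half pose from the brass rings at height zt, predicted from p0"""
    L=[]
    for x,y in((-.036,-.066),(.036,.060)):
        uv=proj(f,[*m2w(p0,x,y),zt])[0]; e,w=ringfit(f,uv,18); L.append(ray(f,e,zt)[:2]); print('ring',np.round(uv,1),np.round(e,1),np.round(w,1))
    d=L[1]-L[0]; yaw=np.arctan2(d[1],d[0])-np.arctan2(126,72); yaw=(yaw+np.pi)%(2*np.pi)-np.pi
    o=sum(L)/2-R.from_euler('z',yaw).as_matrix()[:2,:2]@[0,-.003]
    print('len',np.hypot(*d),'(.1451)','pose',np.round([*o,yaw],4)); return [*o,yaw]
E
python3 - <<'E'
from h import *
s=bot.observe(); print(np.round(s['position'],4),np.round(s['tool_rot'],4))
f=grab('wrist','w6.png'); p=tophalf(f,.024)
plan([p[0],p[1],.036],p[2]+np.pi/2,4)
E
```

```text
[0.4431 0.3086 0.1963] [-3.1400e+00  7.0000e-04  1.9047e+00]
ring [282.9 281.3] [282.7 281.8] [17.2 18. ]
ring [364.1 144.1] [364.2 143.9] [20.3 21.4]
len 0.14584465436565744 (.1451) pose [0.445  0.309  0.3325]
n 4 dyaw 0.0004 d [ 0.0012  0.0014 -0.1606]
[0.0002, 0.0004, 0.0402] -0.0001
[0.0002, 0.0004, 0.0402] -0.0001
[0.0002, 0.0004, 0.0402] -0.0001
[0.0002, 0.0004, 0.0402] -0.0001
```

Emit:
apply_moves(claw=[0.045, 0.045, 0.045, 0.045, 0.045, 0.045], xyz=[[0.001, 0.0015, 0.04], [0, 0, 0.045], [0, 0, 0.04], [0, 0, 0.025], [0, 0, 0.01], [0, 0, 0]], twist=[[0, 0, 0], [0, 0, 0], [0, 0, 0], [0, 0, 0], [0, 0, 0], [0, 0, 0]])

```text
clock: 20.1
position: [0.4454, 0.3081, 0.0367]
tool_rot: [-3.14, 0.001, 1.901]
force: [-0.8, -0.4, 0.8]
grip_width: 0.045
finger_force: 0.0
```

Emit:
apply_moves(claw=[0.03, 0.01, 0, 0, 0, 0, 0, 0], xyz=[[0, 0, 0], [0, 0, 0], [0, 0, 0], [0, 0, 0], [0, 0, 0], [0, 0, 0], [0, 0, 0], [0, 0, 0]], twist=[[0, 0, 0], [0, 0, 0], [0, 0, 0], [0, 0, 0], [0, 0, 0], [0, 0, 0], [0, 0, 0], [0, 0, 0]], force=90)

```text
clock: 20.9
position: [0.4456, 0.3095, 0.039]
tool_rot: [3.141, -0.001, 1.902]
force: [-4.9, -3.3, 12.7]
grip_width: 0.0122
finger_force: 88.7
```

Emit:
apply_moves(claw=[0, 0, 0, 0, 0, 0, 0, 0, 0], xyz=[[0, 0, -0.004], [0, 0, -0.008], [0, 0, -0.015], [0, 0, -0.025], [0, 0, -0.035], [0, 0, -0.035], [0, 0, -0.03], [0, 0, -0.015], [0, 0, 0]], twist=[[0, 0, 0], [0, 0, 0], [0, 0, 0], [0, 0, 0], [0, 0, 0], [0, 0, 0], [0, 0, 0], [0, 0, 0], [0, 0, 0]])

```text
clock: 21.8
position: [0.4461, 0.3098, 0.207]
tool_rot: [3.138, -0.002, 1.902]
force: [0.1, -0.2, -6.9]
grip_width: 0.0121
finger_force: 88.5
```

```bash
python3 - <<'E'
from h import *
s=bot.observe(); P=s['position'];print(np.round(P,4),np.round(s['tool_rot'],4),s['grip_width'],s['finger_force'],np.round(s['force'],2),np.round(s['moment'],3))
f=grab('wrist','w7.png'); s=bot.observe(); P=s['position']; print(np.round(P,4),np.round(s['tool_rot'],4))
zt=P[2]-.039+.024
p=tophalf(f,zt,(P[0],P[1],s['tool_rot'][2]-np.pi/2))
print('offset top half rel. tool: world',np.array(p[:2])-P[:2],'tool xy',R.from_euler('xyz',s['tool_rot']).inv().apply([*(np.array(p[:2])-P[:2]),0])[:2],'yaw',p[2]+np.pi/2-s['tool_rot'][2])
plan([*m[:2],.19],m[2]+np.pi/2,10)
E
```

```text
[0.4461 0.3098 0.207 ] [ 3.1379e+00 -1.8000e-03  1.9022e+00] 0.012104393478114176 88.53417992591858 [ 0.07 -0.19 -6.91] [-0.027 -0.054 -0.011]
[0.4455 0.3095 0.2053] [ 3.1400e+00 -9.0000e-04  1.9024e+00]Traceback (most recent call last):
  File "<stdin>", line 5, in <module>
  File "h.py", line 43, in tophalf
    uv=proj(f,[*m2w(p0,x,y),zt])[0]; e,w=ringfit(f,uv,18); L.append(ray(f,e,zt)[:2]); print('ring',np.round(uv,1),np.round(e,1),np.round(w,1))
                                         ~~~~~~~^^^^^^^^^
  File "h.py", line 30, in ringfit
    p=cv2.findNonZero(m); e,w,a=cv2.fitEllipse(cv2.convexHull(p)) ; return np.array(e)+[u-r,v-r],w
                                               ~~~~~~~~~~~~~~^^^
cv2.error: OpenCV(4.12.0) /io/opencv/modules/imgproc/src/convhull.cpp:143: error: (-215:Assertion failed) total >= 0 && (depth == CV_32F || depth == CV_32S) in function 'convexHull'
```

View pics/w7.png

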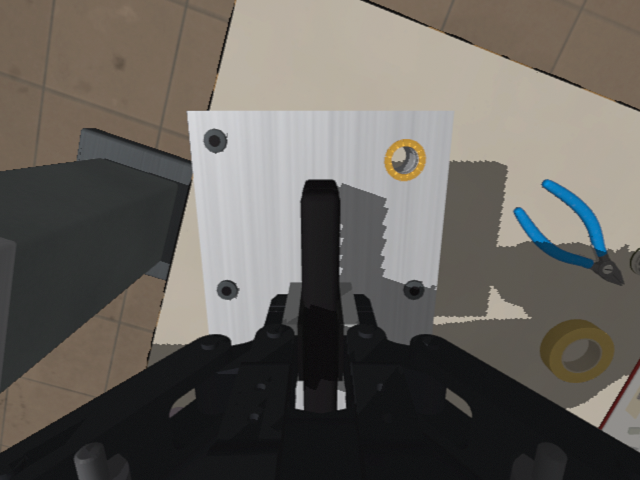

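Held level: bush B ring at (404,160), far corners at (188,111) and (453,111), so the plate is square to the tool. Now I'll compute its offset in the grip.

```bash
python3 - <<'E'
from h import *
f=grab('wrist'); s=bot.observe(); P=s['position']; T=R.from_euler('xyz',s['tool_rot']); print(np.round(P,4),np.round(s['tool_rot'],4),np.round(s['force'],1))
zt=P[2]-.039+.024
e,w=ringfit(f,(404,160),24); print(e,w)
g=cv2.cvtColor(f['img'],cv2.COLOR_RGB2GRAY)
print('ringB tool',np.round(T.inv().apply(ray(f,e,zt)-P),4),'expected x .060 y .036')
# far edge rows
for u in (215,320,440):
    col=g[90:135,u].astype(int); print(u,90+np.argmax(np.abs(np.diff(col))),end=' ')
for uv in ((188,111),(453,111)): print(np.round(T.inv().apply(ray(f,uv,zt)-P),4))
print('exp corners x .080 y +-.055')
plan([*m[:2],.20],m[2]+np.pi/2,10)
E
```

```text
[0.4451 0.3092 0.2043] [-3.1416e+00 -2.0000e-04  1.9024e+00] [-0.2  0.2 -8.1]
[404.70811844 159.52238464] (40.431034088134766, 43.150272369384766)
ringB tool [0.0603 0.0383 0.015 ] expected x .060 y .036
215 128 320 110 440 92 [ 0.0801 -0.0535  0.015 ]
[0.0802 0.0572 0.015 ]
exp corners x .080 y +-.055
n 10 dyaw 0.0474 d [ 0.1562 -0.3694 -0.0043]
[-0.04, 0.0027, 0.0004] -0.0047
[-0.04, 0.0026, 0.0004] -0.0047
[-0.04, 0.0024, 0.0004] -0.0047
[-0.04, 0.0022, 0.0004] -0.0047
[-0.0401, 0.002, 0.0004] -0.0047
[-0.0401, 0.0018, 0.0004] -0.0047
[-0.0401, 0.0016, 0.0004] -0.0047
[-0.0401, 0.0014, 0.0004] -0.0047
[-0.0401, 0.0012, 0.0004] -0.0047
[-0.0401, 0.001, 0.0004] -0.0047
```

```bash
python3 - <<'E'
from h import *
f=grab('wrist'); s=bot.observe(); P=s['position']; T=R.from_euler('xyz',s['tool_rot'])
g=cv2.cvtColor(f['img'],cv2.COLOR_RGB2GRAY)
print(proj(f,[P+T.apply([x,0,-.039+.039-.0+zz]) for x,zz in((.052,-.022),(.03,-.022))])) # bar top at TCP-22mm
for r in (190,200,215,230):
    row=g[r,295:345].astype(int); d=np.where(row<45)[0]+295; print(r,d.min(),d.max(),(d.min()+d.max())/2)
t=m2w(m,-.0017,0); print(t); plan([*t,.17],m[2]+np.pi/2,10)
E
```

```text
[[316.13503703 193.15611898]
 [316.25587789 254.18089444]]
190 303 337 320.0
200 301 339 320.0
215 301 339 320.0
230 302 338 320.0
[ 0.59972064 -0.06082899]
n 10 dyaw 0.0474 d [ 0.1548 -0.3699 -0.0337]
[-0.04, 0.0026, 0.0034] -0.0047
[-0.04, 0.0024, 0.0034] -0.0047
[-0.04, 0.0022, 0.0034] -0.0047
[-0.04, 0.002, 0.0034] -0.0047
[-0.0401, 0.0018, 0.0034] -0.0047
[-0.0401, 0.0016, 0.0034] -0.0047
[-0.0401, 0.0015, 0.0034] -0.0047
[-0.0401, 0.0013, 0.0034] -0.0047
[-0.0401, 0.0011, 0.0034] -0.0047
[-0.0401, 0.0009, 0.0034] -0.0047
```

Emit:
apply_moves(claw=[0, 0, 0, 0, 0, 0, 0, 0, 0, 0, 0, 0, 0, 0, 0], xyz=[[-0.015, 0.0008, 0], [-0.03, 0.002, 0], [-0.037, 0.0024, 0], [-0.037, 0.0022, 0], [-0.037, 0.002, 0], [-0.037, 0.0018, 0], [-0.037, 0.0016, 0], [-0.037, 0.0015, 0.004], [-0.037, 0.0013, 0.006], [-0.037, 0.0011, 0.008], [-0.03, 0.0008, 0.008], [-0.02, 0.0004, 0.006], [-0.0098, 0, 0.002], [0, 0, 0], [0, 0, 0]], twist=[[0, 0, -0.0022], [0, 0, -0.004], [0, 0, -0.004], [0, 0, -0.004], [0, 0, -0.004], [0, 0, -0.004], [0, 0, -0.004], [0, 0, -0.004], [0, 0, -0.004], [0, 0, -0.004], [0, 0, -0.004], [0, 0, -0.004], [0, 0, -0.001], [0, 0, 0], [0, 0, 0]])

```text
clock: 23.45
position: [0.6003, -0.0599, 0.1701]
tool_rot: [-3.141, -0.001, 1.95]
force: [-0.4, 1.4, -6.0]
grip_width: 0.0123
finger_force: 88.4
```

```bash
python3 - <<'E'
from h import *
f=grab('wrist','w8.png'); s=bot.observe(); print(np.round(s['position'],4),np.round(s['tool_rot'],4),np.round(s['force'],1),np.round(s['moment'],2))
pegs(f)
plan([*m2w(m,-.0017,0),.125],m[2]+np.pi/2,2)
E
```

```text
[ 0.6004 -0.0595  0.1703] [-3.1414e+00 -7.0000e-04  1.9506e+00] [ 0.3  1.  -6.8] [ 0.01 -0.03 -0.03]
[254  82  20  22 330] mould [-0.0338  0.0942]
n 2 dyaw -0.0008 d [-0.0007 -0.0014 -0.0453]
[-0.0005, -0.0006, 0.0227] 0.0004
[-0.0005, -0.0006, 0.0227] 0.0004
```

View pics/w8.png

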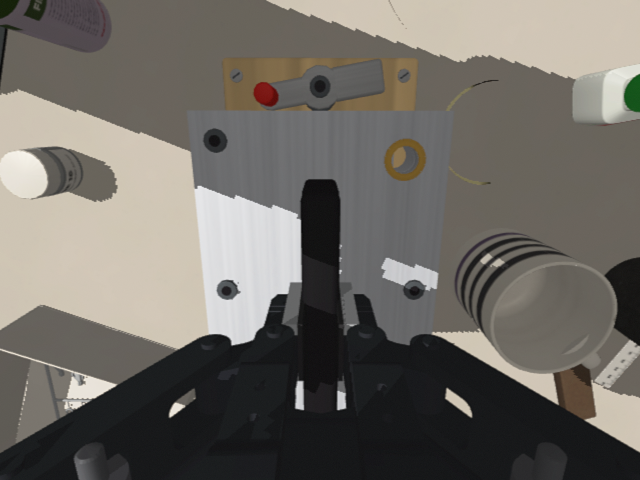

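Pivot cap at (320,87) and board edges at (222,58) and (417,58) lie centred on the tool's symmetry column 320, so the alignment is good within about 1 mm. The left keeper is well open. Lowering now.

Emit:
apply_moves(claw=[0, 0, 0, 0, 0, 0], xyz=[[-0.001, -0.0006, 0.012], [0, 0, 0.016], [0, 0, 0.012], [0, 0, 0.005], [0, 0, 0], [0, 0, 0]], twist=[[0, 0, 0], [0, 0, 0], [0, 0, 0], [0, 0, 0], [0, 0, 0], [0, 0, 0]])

```text
clock: 24.1
position: [0.6007, -0.0618, 0.1257]
tool_rot: [3.141, 0.0, 1.95]
force: [-0.6, -0.7, -5.7]
grip_width: 0.0119
finger_force: 88.4
```

```bash
python3 - <<'E'
from h import *
s=bot.observe(); print(np.round(s['position'],4),np.round(s['tool_rot'],4),np.round(s['force'],1),np.round(s['moment'],2),'mould',np.round(MM.T@(s['position'][:2]-np.array(m[:2])),4))
f=grab('wrist','w9.png'); c=f['img'][120:200,365:445]
cv2.imwrite('pics/w9z.png',cv2.resize(cv2.convertScaleAbs(c[:,:,::-1],alpha=1.5,beta=20),(480,480),interpolation=cv2.INTER_CUBIC))
# where pin B tip / a pin body should show, predicted with tool-symmetric bias removed (+1.7mm tool y)
for z in (.074,.062,.036): print(z,proj(f,[*m2w(m,.036,.060),z]))
E
```

```text
[ 0.6007 -0.0618  0.1257] [3.1413e+00 2.0000e-04 1.9495e+00] [-0.6 -0.7 -5.7] [ 0.03 -0.04  0.01] mould [-0.0011 -0.0013]
0.074 [[388.38743138 151.35911663]]
0.062 [[384.49599771 150.0140796 ]]
0.036 [[377.41525086 147.56668682]]
```

View pics/w9z.png

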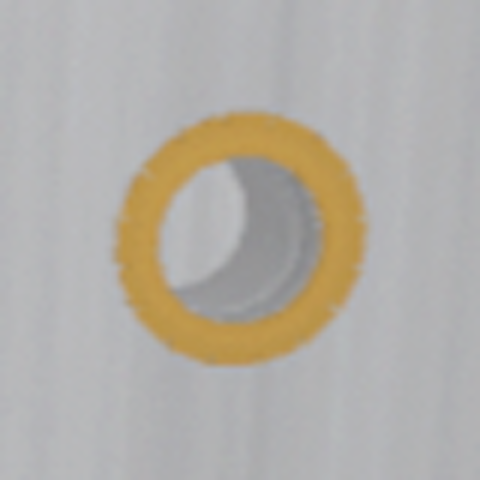

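Emit:
apply_moves(claw=[0, 0, 0, 0], xyz=[[0.001, -0.0003, 0.003], [0, 0, 0.003], [0, 0, 0], [0, 0, 0]], twist=[[0, 0, 0], [0, 0, 0], [0, 0, 0], [0, 0, 0]])

```text
clock: 24.55
position: [0.5998, -0.0611, 0.1194]
tool_rot: [-3.141, 0.0, 1.949]
force: [-0.1, -0.8, -6.6]
grip_width: 0.0119
finger_force: 88.4
```

```bash
cat >> h.py <<'E'
def st():
    s=bot.observe(); T=R.from_euler('xyz',s['tool_rot']).inv()
    print(round(s['clock'],2),'z',round(s['position'][2],4),'mould',np.round(MM.T@(s['position'][:2]-np.array(m[:2])),4),'rot',np.round(s['tool_rot'],4),'F tool',np.round(T.apply(s['force']),1),'M tool',np.round(T.apply(s['moment']),2))
E
python3 - <<'E'
from h import *
st(); bot.grab_frame('wrist'); st(); bot.grab_frame('wrist'); st()
E
```

```text
24.55 z 0.1194 mould [-0.0017 -0.0003] rot [-3.1415  0.      1.9494] F tool [-0.7 -0.4  6.6] M tool [ 0.01 -0.08  0.01]
24.6 z 0.1195 mould [-0.0016 -0.0003] rot [3.1416e+00 1.0000e-04 1.9494e+00] F tool [-0.5  0.5  5.5] M tool [-0.09  0.   -0.01]
24.65 z 0.1195 mould [-0.0016 -0.0003] rot [3.1415e+00 1.0000e-04 1.9494e+00] F tool [-0.2  0.2  6.3] M tool [-0.01  0.   -0.01]
```

Emit:
apply_moves(claw=[0, 0, 0, 0, 0, 0], xyz=[[0, 0, 0.003], [0, 0, 0.003], [0, 0, 0.003], [0, 0, 0.002], [0, 0, 0.001], [0, 0, 0]], twist=[[0, 0, 0], [0, 0, 0], [0, 0, 0], [0, 0, 0], [0, 0, 0], [0, 0, 0]])

```text
clock: 25.25
position: [0.5998, -0.0611, 0.1072]
tool_rot: [-3.141, -0.0, 1.949]
force: [0.3, -0.1, -7.2]
grip_width: 0.0122
finger_force: 88.5
```

```bash
python3 - <<'E'
from h import *
st()
E
```

```text
25.25 z 0.1072 mould [-0.0017 -0.0002] rot [-3.1414e+00 -1.0000e-04  1.9494e+00] F tool [-0.2  0.2  7.2] M tool [ 0.02 -0.06  0.04]
```

Plate bottom is about 6 mm below the pin tips with no contact force. I'll keep lowering in small steps.

Emit:
apply_moves(claw=[0, 0, 0, 0, 0, 0], xyz=[[0, 0, 0.002], [0, 0, 0.002], [0, 0, 0.002], [0, 0, 0.002], [0, 0, 0.001], [0, 0, 0]], twist=[[0, 0, 0], [0, 0, 0], [0, 0, 0], [0, 0, 0], [0, 0, 0], [0, 0, 0]])

```text
clock: 25.85
position: [0.5998, -0.061, 0.0982]
tool_rot: [-3.141, -0.0, 1.949]
force: [-0.4, -0.8, -5.8]
grip_width: 0.0122
finger_force: 88.5
```

```bash
python3 - <<'E'
from h import *
st()
E
```

```text
25.85 z 0.0982 mould [-0.0017 -0.0002] rot [-3.1413e+00 -1.0000e-04  1.9495e+00] F tool [-0.6 -0.7  5.8] M tool [-0.01 -0.03  0.03]
```

Emit:
apply_moves(claw=[0, 0, 0, 0, 0, 0, 0, 0], xyz=[[0, 0, 0.003], [0, 0, 0.003], [0, 0, 0.003], [0, 0, 0.003], [0, 0, 0.003], [0, 0, 0.002], [0, 0, 0.001], [0, 0, 0]], twist=[[0, 0, 0], [0, 0, 0], [0, 0, 0], [0, 0, 0], [0, 0, 0], [0, 0, 0], [0, 0, 0], [0, 0, 0]])

```text
clock: 26.65
position: [0.5998, -0.0611, 0.0803]
tool_rot: [-3.141, -0.0, 1.949]
force: [0.0, 0.3, -6.4]
grip_width: 0.0121
finger_force: 88.5
```

```bash
python3 - <<'E'
from h import *
st()
E
```

```text
26.65 z 0.0803 mould [-0.0017 -0.0003] rot [-3.1415 -0.      1.9494] F tool [0.3 0.1 6.4] M tool [ 0.01 -0.02 -0.02]
```

Emit:
apply_moves(claw=[0, 0, 0, 0, 0, 0, 0], xyz=[[0, 0, 0.0015], [0, 0, 0.0015], [0, 0, 0.001], [0, 0, 0.001], [0, 0, 0.0005], [0, 0, 0], [0, 0, 0]], twist=[[0, 0, 0], [0, 0, 0], [0, 0, 0], [0, 0, 0], [0, 0, 0], [0, 0, 0], [0, 0, 0]])

```text
clock: 27.35
position: [0.5998, -0.061, 0.075]
tool_rot: [3.142, -0.0, 1.949]
force: [-2.5, -0.1, -0.5]
grip_width: 0.012
finger_force: 89.1
```

```bash
python3 - <<'E'
from h import *
st()
E
```

```text
27.35 z 0.075 mould [-0.0017 -0.0002] rot [ 3.1416 -0.      1.9494] F tool [ 0.8 -2.4  0.5] M tool [0.39 0.24 0.03]
```

Emit:
apply_moves(claw=[0, 0, 0, 0], xyz=[[0, 0, 0.0005], [0, 0, 0.0005], [0, 0, 0], [0, 0, 0]], twist=[[0, 0, 0], [0, 0, 0], [0, 0, 0], [0, 0, 0]])

```text
clock: 27.75
position: [0.5999, -0.061, 0.075]
tool_rot: [3.141, -0.0, 1.949]
force: [-9.6, 1.7, 17.7]
grip_width: 0.0119
finger_force: 92.0
```

```bash
python3 - <<'E'
from h import *
st()
E
```

```text
27.75 z 0.075 mould [-0.0017 -0.0002] rot [ 3.1412e+00 -2.0000e-04  1.9493e+00] F tool [  5.2  -8.3 -17.7] M tool [1.7  1.05 0.  ]
```

It's fully home: TCP at 0.075 as expected, with a stiff stop. I'll back off the load and release.

Emit:
apply_moves(claw=[0, 0, 0.02, 0.04, 0.04, 0.04, 0.04, 0.04, 0.04, 0.04, 0.04], xyz=[[0, 0, -0.001], [0, 0, 0], [0, 0, 0], [0, 0, 0], [0, 0, 0], [0, 0, -0.005], [0, 0, -0.02], [0, 0, -0.035], [0, 0, -0.04], [0, 0, -0.03], [0, 0, 0]], twist=[[0, 0, 0], [0, 0, 0], [0, 0, 0], [0, 0, 0], [0, 0, 0], [0, 0, 0], [0, 0, 0], [0, 0, 0], [0, 0, 0], [0, 0, 0], [0, 0, 0]])

```text
clock: 28.85
position: [0.6017, -0.0614, 0.2093]
tool_rot: [3.136, 0.002, 1.949]
force: [0.5, -0.6, 0.5]
grip_width: 0.0399
finger_force: 0.0
```

```bash
python3 - <<'E'
from h import *
st(); f=grab('wrist','w10.png'); pegs(f)
for z in (.058,.060,.062): print(z); tophalf(f,z,m)
pb=[np.round(proj(f,[*m2w(m,.036,.060),.074])[0],1),np.round(proj(f,[*m2w(m,-.036,-.066),.074])[0],1)]; print('pin tips',pb)
a=1.58; print('plan L start'); plan([*m2w(m,-.040,.07),.20],1.95,3)
E
```

```text
28.85 z 0.2093 mould [-0.0001 -0.0013] rot [3.1356e+00 2.3000e-03 1.9491e+00] F tool [-0.7  0.3 -0.5] M tool [ 0.02 -0.03 -0.04]
[262  86  16  17 206] mould [-0.0336  0.0944]
[272 323  13  27 220] mould [-0.0343 -0.1007]
0.058
ring [277.2 289.5] [282.6 301.7] [19.1 43.9]
ring [363.1 143.1] [363.3 143.3] [22.1 23.2]
len 0.15358778854515795 (.1451) pose [ 0.6055 -0.0651  0.4415]
0.06
ring [276.9 290.4] [281.4 301.3] [19.9 41.8]
ring [363.4 143.2] [363.3 143.3] [22.1 23.2]
len 0.1525841424504751 (.1451) pose [ 0.6048 -0.0646  0.4344]
0.062
ring [276.7 291.4] [281.3 301.4] [20.3 41.8]
ring [363.8 143.3] [363.3 143.3] [22.1 23.2]
len 0.15174083716456852 (.1451) pose [ 0.6045 -0.0641  0.4341]
pin tips [array([365.7, 144. ]), array([275.1, 297.6])]
plan L start
n 3 dyaw 0.0006 d [-0.0625  0.0512 -0.007 ]
[0.0235, -0.0131, 0.0023] -0.0002
[0.0235, -0.0131, 0.0023] -0.0002
[0.0236, -0.013, 0.0023] -0.0002
```

View pics/w10.png

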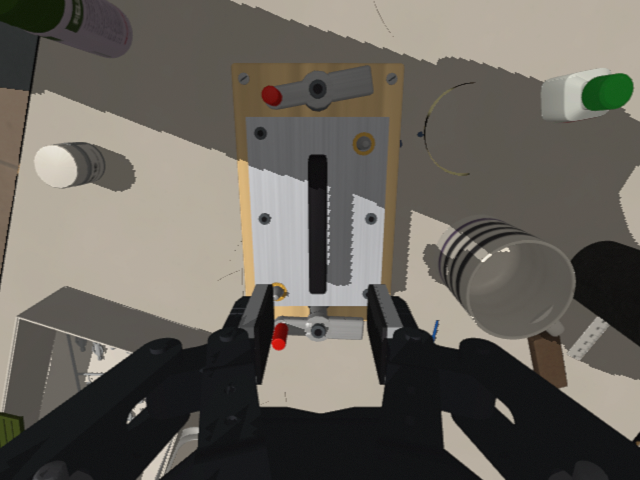

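The top half is seated, with pin tips showing in both bushes at (363,143) and (279,292), and the rings are where they should be for a closed plate. Next I'll close the left keeper by pushing its peg with the closed fingers.

```bash
python3 - <<'E'
from h import *
plan([*m2w(m,-.034,.074),.12],1.95,4)
E
```

```text
n 4 dyaw 0.0006 d [-0.0584  0.0571 -0.087 ]
[0.0187, -0.0083, 0.0218] -0.0001
[0.0187, -0.0083, 0.0218] -0.0001
[0.0187, -0.0083, 0.0218] -0.0001
[0.0187, -0.0083, 0.0218] -0.0001
```

Emit:
apply_moves(claw=[0, 0, 0, 0, 0, 0, 0], xyz=[[0.0187, -0.0083, 0], [0.0187, -0.0083, 0], [0.0187, -0.0083, 0.02], [0.0187, -0.0083, 0.035], [0, 0, 0.03], [0, 0, 0], [0, 0, 0]], twist=[[0, 0, 0], [0, 0, 0], [0, 0, 0], [0, 0, 0], [0, 0, 0], [0, 0, 0], [0, 0, 0]])

```text
clock: 29.6
position: [0.5413, -0.0043, 0.12]
tool_rot: [-3.14, 0.0, 1.949]
force: [0.9, 0.2, 0.6]
grip_width: 0.0001
finger_force: 0.0
```

```bash
python3 - <<'E'
from h import *
st()
E
```

```text
29.6 z 0.12 mould [-0.0351  0.0741] rot [-3.1403e+00  1.0000e-04  1.9489e+00] F tool [-0.1  0.9 -0.6] M tool [-0.01 -0.07  0.01]
```

Emit:
apply_moves(claw=[0, 0, 0, 0, 0, 0, 0, 0, 0, 0, 0, 0], xyz=[[0, 0, 0.025], [0, 0, 0.015], [0, 0, 0], [0.005, 0, 0], [0.005, 0, 0], [0.005, 0, 0], [0.005, 0, 0], [0.005, 0, 0], [0.004, 0, 0], [0.003, 0, 0], [0, 0, 0], [0, 0, 0]], twist=[[0, 0, 0], [0, 0, 0], [0, 0, 0], [0, 0, 0], [0, 0, 0], [0, 0, 0], [0, 0, 0], [0, 0, 0], [0, 0, 0], [0, 0, 0], [0, 0, 0], [0, 0, 0]])

```text
clock: 30.8
position: [0.5294, 0.026, 0.0798]
tool_rot: [-3.141, -0.0, 1.95]
force: [0.3, 0.6, 0.6]
grip_width: 0.0
finger_force: 0.0
```

```bash
python3 - <<'E'
from h import *
st(); pegs(grab('wrist'))
E
```

```text
30.8 z 0.0798 mould [-0.0349  0.1067] rot [-3.1413e+00 -1.0000e-04  1.9496e+00] F tool [ 0.4  0.5 -0.6] M tool [ 0.04  0.01 -0.01]
[337 272  29  28 628] mould [-0.0205  0.115 ]
```

Emit:
apply_moves(claw=[0, 0, 0, 0, 0, 0, 0, 0, 0, 0, 0, 0], xyz=[[-0.003, 0, 0], [0, -0.015, 0], [0.01, 0, 0], [0.011, 0, 0], [0, 0.005, 0], [0, 0.005, 0], [0, 0.005, 0], [0, 0.005, 0], [0, 0.004, 0], [0, 0.003, 0], [0, 0, 0], [0, 0, 0]], twist=[[0, 0, 0], [0, 0, 0], [0, 0, 0], [0, 0, 0], [0, 0, 0], [0, 0, 0], [0, 0, 0], [0, 0, 0], [0, 0, 0], [0, 0, 0], [0, 0, 0], [0, 0, 0]])

```text
clock: 32.05
position: [0.5343, 0.0469, 0.08]
tool_rot: [3.141, 0.0, 1.949]
force: [-0.0, -0.8, -0.3]
grip_width: 0.0003
finger_force: 0.0
```

```bash
python3 - <<'E'
from h import *
st(); pegs(grab('wrist'))
E
```

```text
32.05 z 0.08 mould [-0.0226  0.1243] rot [3.1411e+00 3.0000e-04 1.9493e+00] F tool [-0.7 -0.3  0.3] M tool [-0.02  0.    0.01]
[358 295  29  26 569] mould [0.0014 0.1223]
```

Emit:
apply_moves(claw=[0, 0, 0, 0], xyz=[[0, 0.001, 0], [0, 0.001, 0], [0, 0.001, 0], [0, 0, 0]], twist=[[0, 0, 0], [0, 0, 0], [0, 0, 0], [0, 0, 0]])

```text
clock: 32.5
position: [0.5363, 0.048, 0.0798]
tool_rot: [-3.14, -0.0, 1.949]
force: [-4.7, -0.8, 2.6]
grip_width: 0.0001
finger_force: 2.3
```

```bash
python3 - <<'E'
from h import *
st()
E
```

```text
32.5 z 0.0798 mould [-0.0203  0.1246] rot [-3.1405e+00 -2.0000e-04  1.9494e+00] F tool [ 0.9 -4.7 -2.6] M tool [ 0.93  0.16 -0.  ]
```

Emit:
apply_moves(claw=[0, 0, 0, 0, 0, 0, 0, 0, 0, 0, 0, 0], xyz=[[0, 0.0007, 0], [0, 0, 0], [0, -0.007, 0], [0, -0.007, -0.02], [0, 0, -0.03], [-0.03, 0, 0], [-0.045, 0, 0], [-0.045, 0, 0], [-0.045, 0, 0], [-0.0375, 0, 0], [0, 0, 0], [0, 0, 0]], twist=[[0, 0, 0], [0, 0, 0], [0, 0, 0], [0, 0, 0], [0, 0, 0], [0, 0, 0], [0, 0, 0], [0, 0, 0], [0, 0, 0], [0, 0, 0], [0, 0, 0], [0, 0, 0]])

```text
clock: 33.7
position: [0.5991, -0.1456, 0.1296]
tool_rot: [3.141, 0.0, 1.948]
force: [-1.8, -0.1, -0.3]
grip_width: 0.0
finger_force: 0.0
```

```bash
python3 - <<'E'
from h import *
st(); f=grab('wrist','w11.png'); pegs(f)
print('pred L peg a=0',proj(f,[*m2w(m,0,.130),.081]))
E
```

```text
33.7 z 0.1296 mould [-0.0337 -0.0785] rot [3.1415 0.     1.9479] F tool [ 0.6 -1.7  0.3] M tool [-0.02  0.04  0.02]
[283 236  21   8 146] mould [-0.0482 -0.0649]
pred L peg a=0 [[ 400.15698016 -222.94409774]]
```

Emit:
apply_moves(claw=[0, 0, 0, 0, 0, 0, 0, 0, 0, 0, 0, 0], xyz=[[0, 0, 0.03], [0, 0, 0.02], [0, 0, 0], [-0.005, 0, 0], [-0.005, 0, 0], [-0.005, 0, 0], [-0.005, 0, 0], [-0.004, 0, 0], [-0.004, 0, 0], [0, 0, 0], [0, 0, 0], [0, 0, 0]], twist=[[0, 0, 0], [0, 0, 0], [0, 0, 0], [0, 0, 0], [0, 0, 0], [0, 0, 0], [0, 0, 0], [0, 0, 0], [0, 0, 0], [0, 0, 0], [0, 0, 0], [0, 0, 0]])

```text
clock: 34.95
position: [0.6095, -0.1709, 0.0799]
tool_rot: [-3.141, 0.0, 1.949]
force: [-0.8, 0.0, 0.2]
grip_width: 0.0001
finger_force: 0.0
```

```bash
python3 - <<'E'
from h import *
st()
E
```

```text
34.95 z 0.0799 mould [-0.0333 -0.1059] rot [-3.1414e+00  1.0000e-04  1.9494e+00] F tool [ 0.4 -0.8 -0.2] M tool [ 0.01  0.05 -0.02]
```

Emit:
apply_moves(claw=[0, 0, 0, 0, 0, 0, 0, 0, 0, 0, 0, 0], xyz=[[0.003, 0, 0], [0, -0.016, 0], [-0.01, 0, 0], [-0.011, 0, 0], [0, 0.005, 0], [0, 0.005, 0], [0, 0.005, 0], [0, 0.005, 0], [0, 0.004, 0], [0, 0.003, 0], [0, 0, 0], [0, 0, 0]], twist=[[0, 0, 0], [0, 0, 0], [0, 0, 0], [0, 0, 0], [0, 0, 0], [0, 0, 0], [0, 0, 0], [0, 0, 0], [0, 0, 0], [0, 0, 0], [0, 0, 0], [0, 0, 0]])

```text
clock: 36.15
position: [0.6267, -0.1831, 0.0799]
tool_rot: [3.141, -0.0, 1.95]
force: [-0.5, -0.3, 0.1]
grip_width: 0.0002
finger_force: 0.0
```

Emit:
apply_moves(claw=[0, 0, 0, 0], xyz=[[0, 0.001, 0], [0, 0.001, 0], [0, 0, 0], [0, 0, 0]], twist=[[0, 0, 0], [0, 0, 0], [0, 0, 0], [0, 0, 0]])

```text
clock: 36.55
position: [0.628, -0.1829, 0.0798]
tool_rot: [-3.141, -0.0, 1.949]
force: [-3.4, -1.1, 1.7]
grip_width: 0.0001
finger_force: 2.0
```

```bash
python3 - <<'E'
from h import *
st()
E
```

```text
36.55 z 0.0798 mould [-0.0206 -0.1239] rot [-3.1410e+00 -2.0000e-04  1.9493e+00] F tool [ 0.3 -3.6 -1.7] M tool [0.87 0.15 0.01]
```

Emit:
apply_moves(claw=[0, 0, 0, 0, 0, 0, 0, 0, 0, 0], xyz=[[0, 0.0008, 0], [0, 0, 0], [0, -0.007, 0], [0, -0.01, 0], [0, 0, -0.03], [0, 0, -0.045], [0, 0, -0.045], [0.02, 0.02, -0.04], [0.04, 0.02, -0.02], [0, 0, 0]], twist=[[0, 0, 0], [0, 0, 0], [0, 0, 0], [0, 0, 0], [0, 0, 0], [0, 0, 0], [0, 0, 0], [0, 0, 0], [0, 0, 0], [0, 0, 0]])

```text
clock: 37.55
position: [0.6302, -0.1123, 0.2628]
tool_rot: [3.136, -0.001, 1.956]
force: [0.1, 1.5, -1.1]
grip_width: -0.0002
finger_force: 0.0
```

```bash
python3 - <<'E'
from h import *
st(); f=grab('wrist','w12.png'); pegs(f)
for n,p in dict(Lpeg=(0,.130,.081),Rpeg=(0,-.130,.081),Lnose=(0,.058,.068),Rnose=(0,-.058,.068)).items(): print(n,proj(f,[*m2w(m,*p[:2]),p[2]]))
for q in ['casting','spray_can','water_mug','thinner_bottle','paint_pot_4']: bot.grab_frame('top'); print(q,[(np.round(r['position'],3).tolist(),round(r['score'],2)) for r in bot.find_in('top',q)][:2])
E
```

```text
37.55 z 0.2628 mould [ 0.0076 -0.0591] rot [ 3.1356e+00 -8.0000e-04  1.9560e+00] F tool [1.4 0.7 1.1] M tool [-0.05  0.02  0.02]
[254 217  12   4  43] mould [-0.0464 -0.0665]
[424 329  35  26 218] mould [ 0.1348 -0.1954]
Lpeg [[308.9371686  -29.21440428]]
Rpeg [[309.33673624 282.27083389]]
Lnose [[309.41398082  74.60327481]]
Rnose [[309.55091825 206.88238543]]
casting [([0.486, -0.448, 0.017], 0.57)]
spray_can []
water_mug [([0.785, -0.021, 0.033], 0.76)]
thinner_bottle [([0.768, 0.114, 0.041], 0.59)]
paint_pot_4 []
```

View pics/w12.png

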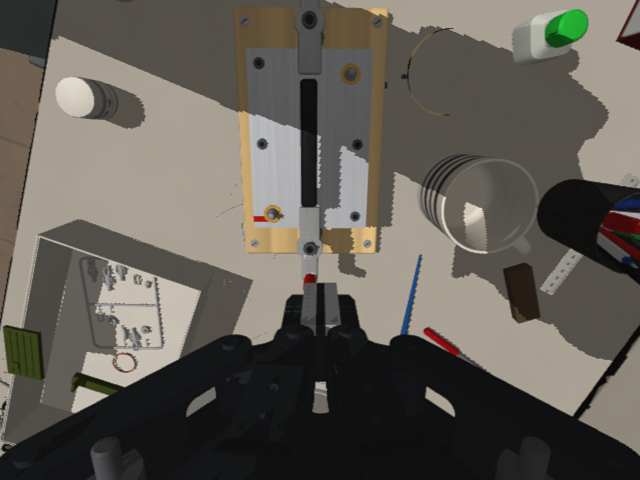

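Both keepers now lie straight over the closed top half: noses at (309,60) and (309,222), right peg at (309,280). The casting rests in the tray, the bystanders I can see are still standing, and the gripper is clear. Handing in.

```bash
python3 -c "
from workcell import bot
print(bot.job_done())"
```

```text
the job is handed in; nothing more can be done
None
```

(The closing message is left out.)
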